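Set the washed beakers to drain

TASK

Set the washed beakers to drain: first push the rack's drip tray fully home until you feel its stop, and only then hang every beaker from the sheet tray mouth-down on a peg of the draining rack, one to a peg in any order, each slid on until the peg's end meets the inner floor. When all are hanging, turn the timer's dial clockwise as far as it goes. Leave the jug and the bowl where they stand.

Things in the scene. Friction and masses are not known exactly. Their poses are not given: they have to be found in the camera images.
- beaker1: double-walled round steel cup, outside diameter 60, length 84, inside diameter 52, square black foot 60 x 60 x 5 at its closed base (cannot roll), 110 to 230 g, lying on the sheet tray. Origin on its axis at mid-length; +x points from the open mouth to the closed base (mouth at first roughly to the robot). The inner floor lies 4 to 16 in from the outer base, unseen: feel for it. May be absent
- beaker2: double-walled round steel cup, outside diameter 60, length 84, inside diameter 52, square black foot 60 x 60 x 5 at its closed base (cannot roll), 110 to 230 g, lying on the sheet tray. Origin on its axis at mid-length; +x points from the open mouth to the closed base (mouth at first roughly to the robot). The inner floor lies 4 to 16 in from the outer base, unseen: feel for it. May be absent
- beaker3: double-walled round steel cup, outside diameter 60, length 84, inside diameter 52, square black foot 60 x 60 x 5 at its closed base (cannot roll), 110 to 230 g, lying on the sheet tray. Origin on its axis at mid-length; +x points from the open mouth to the closed base (mouth at first roughly to the robot). The inner floor lies 4 to 16 in from the outer base, unseen: feel for it. May be absent
- beaker4: double-walled round steel cup, outside diameter 60, length 84, inside diameter 52, square black foot 60 x 60 x 5 at its closed base (cannot roll), 110 to 230 g, lying on the sheet tray. Origin on its axis at mid-length; +x points from the open mouth to the closed base (mouth at first roughly to the robot). The inner floor lies 4 to 16 in from the outer base, unseen: feel for it. May be absent
- rack: fixed steel draining rack. Origin on the bench under the middle of its front rail; y along the rail, z up, +x away from the robot. Rail 344 long, top 76 high. Four round plastic pegs, diameter 22, flat ends, 95 apart, start on the rail at height 72 and rise 100 long towards rack +x at 36 degrees above the horizontal; nothing above or beyond them
- peg1_tip (a point): outermost point of the free end of a peg, on the peg's axis (81 beyond the rail in rack x, 131 high). In a hung beaker it meets the inner floor, and the upper inside wall lies along the peg. peg1 is at the rack's -y end, peg4 at +y
- peg2_tip (a point): outermost point of the free end of a peg, on the peg's axis (81 beyond the rail in rack x, 131 high). In a hung beaker it meets the inner floor, and the upper inside wall lies along the peg. peg1 is at the rack's -y end, peg4 at +y
- peg3_tip (a point): outermost point of the free end of a peg, on the peg's axis (81 beyond the rail in rack x, 131 high). In a hung beaker it meets the inner floor, and the upper inside wall lies along the peg. peg1 is at the rack's -y end, peg4 at +y
- peg4_tip (a point): outermost point of the free end of a peg, on the peg's axis (81 beyond the rail in rack x, 131 high). In a hung beaker it meets the inner floor, and the upper inside wall lies along the peg. peg1 is at the rack's -y end, peg4 at +y
- drip_tray (a joint): slide of the shallow aluminium drip tray (145 x 300, 19 high) under the rack: 0 = pushed fully home away from the robot (rack +x) against its stop, up to 0.06 m = pulled out towards the robot. About 2 N of friction; stays where it is left
- tab (a point): middle of the top edge of the near face (robot side) of the drip tray's black upright tab: 100 wide along rack y, 8 thick, its top 49 above the bench; moves with the tray; push it on this near face towards rack +x
- dial (a joint): turn of the timer's dial in rad: grows clockwise seen from above; 1.4 = against its end stop, fully wound; starts between 0 and 0.3; stays where it is left
- dial_grip (a point): on the dial's vertical axis, at the height to grip. The dial is a black bar 46 long, 14 thick, 32 high, on a round disc 48 wide; this point is 79 above the bench, 7 below the bar's top. Grip across the bar's thickness
- timer: fixed white countertop timer, 85 x 85 x 42 high, the dial in the middle of its top. Origin under its centre; with the dial at 0 the dial's bar lies along the timer's x axis
- sheet_tray: fixed aluminium sheet cake tray, 320 (x) x 300 (y), floor 3 thick, lip 10 high. Origin under its centre
- jug: glass jug, 100 wide, 160 high, with a handle; origin under its centre. To be left alone
- bowl: white ceramic bowl, 140 wide, 60 high; origin under its centre. To be left alone
Not all that is in view belongs to the job. What is shaped like the beaker3 but pink is not meant. What is shaped like the beaker1 but pink is not meant.

How it is judged:
On the way, in this order (a step that is already met when the one before it is completed fails the run):
1. the drip tray is pushed fully home (value of joint drip_tray below 0.004 m), for 0.2 s.
2. every beaker present hangs seated on a peg, let go (((x of peg1_tip in the frame of beaker1 above 0.03 m and distance between peg1_tip and beaker1 below 0.046 m and angle between beaker1's own x axis and vertical below 1.2 rad) or (x of peg2_tip in the frame of beaker1 above 0.03 m and distance between peg2_tip and beaker1 below 0.046 m and angle between beaker1's own x axis and vertical below 1.2 rad) or (x of peg3_tip in the frame of beaker1 above 0.03 m and distance between peg3_tip and beaker1 below 0.046 m and angle between beaker1's own x axis and vertical below 1.2 rad) or (x of peg4_tip in the frame of beaker1 above 0.03 m and distance between peg4_tip and beaker1 below 0.046 m and angle between beaker1's own x axis and vertical below 1.2 rad)) and linear speed of each of beaker1, beaker2, beaker3, beaker4 below 0.03 m/s and ((x of peg1_tip in the frame of beaker2 above 0.027 m and distance between peg1_tip and beaker2 below 0.046 m and angle between beaker2's own x axis and vertical below 1.2 rad) or (x of peg2_tip in the frame of beaker2 above 0.027 m and distance between peg2_tip and beaker2 below 0.046 m and angle between beaker2's own x axis and vertical below 1.2 rad) or (x of peg3_tip in the frame of beaker2 above 0.027 m and distance between peg3_tip and beaker2 below 0.046 m and angle between beaker2's own x axis and vertical below 1.2 rad) or (x of peg4_tip in the frame of beaker2 above 0.027 m and distance between peg4_tip and beaker2 below 0.046 m and angle between beaker2's own x axis and vertical below 1.2 rad)) and ((x of peg1_tip in the frame of beaker3 above 0.024 m and distance between peg1_tip and beaker3 below 0.046 m and angle between beaker3's own x axis and vertical below 1.2 rad) or (x of peg2_tip in the frame of beaker3 above 0.024 m and distance between peg2_tip and beaker3 below 0.046 m and angle between beaker3's own x axis and vertical below 1.2 rad) or (x of peg3_tip in the frame of beaker3 above 0.024 m and distance between peg3_tip and beaker3 below 0.046 m and angle between beaker3's own x axis and vertical below 1.2 rad) or (x of peg4_tip in the frame of beaker3 above 0.024 m and distance between peg4_tip and beaker3 below 0.046 m and angle between beaker3's own x axis and vertical below 1.2 rad)) and ((x of peg1_tip in the frame of beaker4 above 0.02 m and distance between peg1_tip and beaker4 below 0.046 m and angle between beaker4's own x axis and vertical below 1.2 rad) or (x of peg2_tip in the frame of beaker4 above 0.02 m and distance between peg2_tip and beaker4 below 0.046 m and angle between beaker4's own x axis and vertical below 1.2 rad) or (x of peg3_tip in the frame of beaker4 above 0.02 m and distance between peg3_tip and beaker4 below 0.046 m and angle between beaker4's own x axis and vertical below 1.2 rad) or (x of peg4_tip in the frame of beaker4 above 0.02 m and distance between peg4_tip and beaker4 below 0.046 m and angle between beaker4's own x axis and vertical below 1.2 rad)) and contact force between the fingers and beaker1 below 0.1 N and contact force between the fingers and beaker2 below 0.1 N and contact force between the fingers and beaker3 below 0.1 N and contact force between the fingers and beaker4 below 0.1 N), for 0.3 s.
3. the timer's dial is turned clockwise to its stop (value of joint dial above 1.3 rad), for 0.2 s.
At the end, for the whole second after the job is handed in: every beaker present hangs mouth-down at rest on a peg of its own with the peg's end within 7 mm of its inner floor (along the beaker's axis), the drip tray is within 4 mm of its stop and the dial within 0.1 rad of its stop (((x of peg1_tip in the frame of beaker1 above 0.03 m and distance between peg1_tip and beaker1 below 0.046 m and angle between beaker1's own x axis and vertical below 1.2 rad) or (x of peg2_tip in the frame of beaker1 above 0.03 m and distance between peg2_tip and beaker1 below 0.046 m and angle between beaker1's own x axis and vertical below 1.2 rad) or (x of peg3_tip in the frame of beaker1 above 0.03 m and distance between peg3_tip and beaker1 below 0.046 m and angle between beaker1's own x axis and vertical below 1.2 rad) or (x of peg4_tip in the frame of beaker1 above 0.03 m and distance between peg4_tip and beaker1 below 0.046 m and angle between beaker1's own x axis and vertical below 1.2 rad)) and linear speed of each of beaker1, beaker2, beaker3, beaker4 below 0.03 m/s and ((x of peg1_tip in the frame of beaker2 above 0.027 m and distance between peg1_tip and beaker2 below 0.046 m and angle between beaker2's own x axis and vertical below 1.2 rad) or (x of peg2_tip in the frame of beaker2 above 0.027 m and distance between peg2_tip and beaker2 below 0.046 m and angle between beaker2's own x axis and vertical below 1.2 rad) or (x of peg3_tip in the frame of beaker2 above 0.027 m and distance between peg3_tip and beaker2 below 0.046 m and angle between beaker2's own x axis and vertical below 1.2 rad) or (x of peg4_tip in the frame of beaker2 above 0.027 m and distance between peg4_tip and beaker2 below 0.046 m and angle between beaker2's own x axis and vertical below 1.2 rad)) and ((x of peg1_tip in the frame of beaker3 above 0.024 m and distance between peg1_tip and beaker3 below 0.046 m and angle between beaker3's own x axis and vertical below 1.2 rad) or (x of peg2_tip in the frame of beaker3 above 0.024 m and distance between peg2_tip and beaker3 below 0.046 m and angle between beaker3's own x axis and vertical below 1.2 rad) or (x of peg3_tip in the frame of beaker3 above 0.024 m and distance between peg3_tip and beaker3 below 0.046 m and angle between beaker3's own x axis and vertical below 1.2 rad) or (x of peg4_tip in the frame of beaker3 above 0.024 m and distance between peg4_tip and beaker3 below 0.046 m and angle between beaker3's own x axis and vertical below 1.2 rad)) and ((x of peg1_tip in the frame of beaker4 above 0.02 m and distance between peg1_tip and beaker4 below 0.046 m and angle between beaker4's own x axis and vertical below 1.2 rad) or (x of peg2_tip in the frame of beaker4 above 0.02 m and distance between peg2_tip and beaker4 below 0.046 m and angle between beaker4's own x axis and vertical below 1.2 rad) or (x of peg3_tip in the frame of beaker4 above 0.02 m and distance between peg3_tip and beaker4 below 0.046 m and angle between beaker4's own x axis and vertical below 1.2 rad) or (x of peg4_tip in the frame of beaker4 above 0.02 m and distance between peg4_tip and beaker4 below 0.046 m and angle between beaker4's own x axis and vertical below 1.2 rad)) and value of joint drip_tray below 0.004 m and value of joint dial above 1.3 rad); the robot touches nothing.
It fails at once if a beaker touches the rack while the drip tray is still out (value of joint drip_tray above 0.012 m and (contact force between rack and beaker1 above 1 N or contact force between rack and beaker2 above 1 N or contact force between rack and beaker3 above 1 N or contact force between rack and beaker4 above 1 N)).
It fails at once if the jug or the bowl is moved more than 4 cm (distance of any of jug, bowl from where it was at the start of the episode above 0.04 m).
Of beaker1, beaker2, beaker3, beaker4 only 3 to 4 are there at a start; the rules pass over those that are not, and their reading is None.
At some moment in a run one of beaker1, beaker2, beaker3, beaker4 may be knocked a few centimetres aside while the robot is not near it.
It also fails if it takes over 208 s, if anything falls off the work surface, if the arm or the gripper's body presses on something with over 40 N, if the wrist force passes 120 N, or if a joint passes its speed limit or range.

ROBOT

A 7-joint arm with a two-finger parallel gripper is mounted at the origin on the work surface. World frame = base frame: x ahead of the robot, y to its left, z up, the work surface at z = 0. Lengths are in m, angles in rad, forces in N, time in s.
With the tool pointing down it reaches from about 0.425 to 0.875 m from the base axis. Payload 4.7 kg.
Tool frame: the origin (TCP) lies midway between the tips of the shut fingers; the grasp point (between the pads) lies 19 mm behind it; z points along the fingers, x is the direction in which the jaws open and shut, and the axes are right-handed (so a half turn about z gives the same grasp; the last joint's range is limited). The gripper opens to 87 mm and grips with 3 to 60 N. Pads are 19 mm wide; open, the fingers measure 117 mm over their backs; the gripper's body (75 mm by 190 mm) begins 51 mm behind the grasp point.
Start: joints at [-1.291, 0.321, -0.07, 1.45, 0.023, 1.371, -0.057], TCP at [0.171, 0.627, 0.223] pointing down, gripper open.
Joint ranges: [-2.86, 2.86], [-0.3, 2.09], [-1.38, 1.24], [0.06, 2.45], [-1.56, 4.7], [0.09, 2.05], [-2.69, 2.69]. Speed limits (rad/s): [2.57, 2.57, 3.14, 3.14, 3.14, 3.14, 3.14].

INTERFACE

Orientations are given as a rotation vector (axis times angle).
In Python, from bench import get_state, eyes, ticket gives the robot as it stands.
- The arm moves only by the tool carry_out, never from a script. Its argument "motion" is a list of rows, each a list of 2 entries, a list of its own where there are three numbers: the shift along the world's x, y, z in m, then the turn about the world's z in rad. A call has 1 to 20 rows; each row is the pose to reach, as a shift and turn from the pose commanded when the call began; what a row does not reach only later rows make up. A row lasts 1/10 s, in which the tool goes at most 50 mm and 8.59 degrees, less where a joint would pass 70% of its speed; a pose out of reach is approached as far as the arm can. A call with a gripper value outside its range is refused whole. "grip" is the gripper command: -1 is fully open, 1 is shut, values between are in proportion, set as the call begins (left out, the last holds). The fingers move at their own pace and stop on an object; "squeeze" is the grip in N (left out, the last holds). Time passes only in rows, so rows that repeat a pose let the fingers close. It gives the time, the measured TCP pose, the force and the opening at its end, in the units of the state.
- get_state(): the state, without advancing time (a new reading comes with each control period).
- eyes.get_image(name): name is "scene" or "top"; returns a dict with "pixels" (420x560x3 uint8, blue, green, red), "mtx" (3x3 intrinsics, pixels), "extrinsics" (4x4, takes a point from camera to world coordinates). Camera axes: x right, y down, z forward; pixel columns grow to the right and rows downward; lengths in m; the calibration is good to about 2 mm. A picture is of the moment at which its call begins. There is no depth.
- ticket.close_job(): hands the job in, once; it reports no verdict.
The state is a dict: "time": time; "joint_positions": joint angles; "qd": joint speeds; "joint_torque": joint torques, N m; "position": TCP position; "tool_rot": TCP orientation; "ft_force": force on the tool from outside, world axes, zero at the start; "torque": the same for the moment, N m; "grip_width": opening from 0.0 (shut) to 1.0 (fully open).
Only numpy, scipy, OpenCV 4.12 (cv2) and the standard library are available. Lean on these libraries where they do the work, as an engineer would, in place of code of your own. Each camera call takes 0.05 s, during which the arm holds its last target. There are 200 camera calls.

## Working session

There is one attempt and no reset: what is moved stays moved. The work goes in short steps, Python scripts to look and compute and a tool call to move; the robot and the scene stay as the last step left them, time stands still between calls to the robot, and variables do not carry over. Pictures are saved under pics/ and viewed, about 12 in all and at most 16, crops included, and the job is handed in when it is done.

Besides the shell and the picture viewer there is one more tool, called after "Emit:" as name(argument=value, ...), one argument or row to a line, values as JSON. carry_out: Moves the arm, as the interface text tells. Its arguments: {"type":"object","properties":{"motion":{"type":"array","items":{"type":"array"}},"grip":{"type":"number"},"squeeze":{"type":"number"}},"required":["motion"]}

```bash
mkdir -p pics; ls; python3 - <<'E'
from bench import get_state, eyes
import cv2,numpy as np
s=get_state();print({k:np.round(v,3).tolist() for k,v in s.items()})
for n in("scene","top"):
    r=eyes.get_image(n);cv2.imwrite(f"pics/{n}0.png",cv2.resize(r["pixels"],(800,600),interpolation=cv2.INTER_CUBIC));print(n,np.array(r["mtx"]).round(1).tolist(),np.array(r["extrinsics"]).round(4).tolist())
E
```

```text
pics
{'time': 0.0, 'joint_positions': [-1.291, 0.322, -0.07, 1.452, 0.023, 1.371, -0.057], 'qd': [0.001, 0.0, 0.002, 0.002, 0.001, 0.0, -0.0], 'joint_torque': [-0.001, -49.129, -0.404, -31.252, -0.064, 0.044, 0.0], 'position': [0.171, 0.627, 0.221], 'tool_rot': [2.495, 1.907, -0.002], 'ft_force': [0.058, 0.123, 0.036], 'torque': [-0.014, 0.028, -0.013], 'grip_width': 0.999}
scene [[382.1, 0.0, 286.3], [0.0, 382.1, 213.2], [0.0, 0.0, 1.0]] [[-0.6343, 0.5281, -0.5646, 1.0708], [0.7731, 0.4381, -0.4588, 0.425], [0.005, -0.7274, -0.6862, 0.8046], [0.0, 0.0, 0.0, 1.0]]
top [[430.3, 0.0, 268.6], [0.0, 430.3, 212.5], [0.0, 0.0, 1.0]] [[-0.0165, -0.9952, 0.0963, 0.3874], [-0.9997, 0.0149, -0.0176, -0.0266], [0.0161, -0.0966, -0.9952, 1.3686], [0.0, 0.0, 0.0, 1.0]]
```

View pics/top0.png

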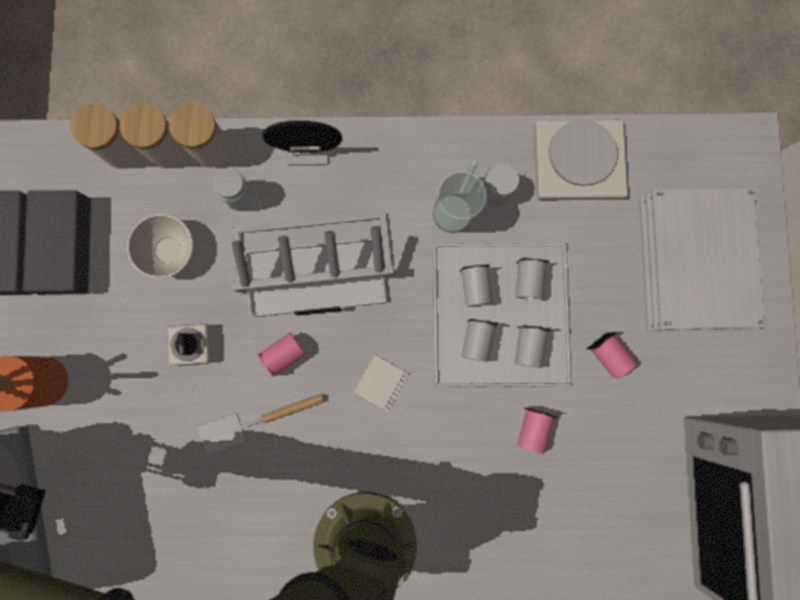

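View pics/scene0.png

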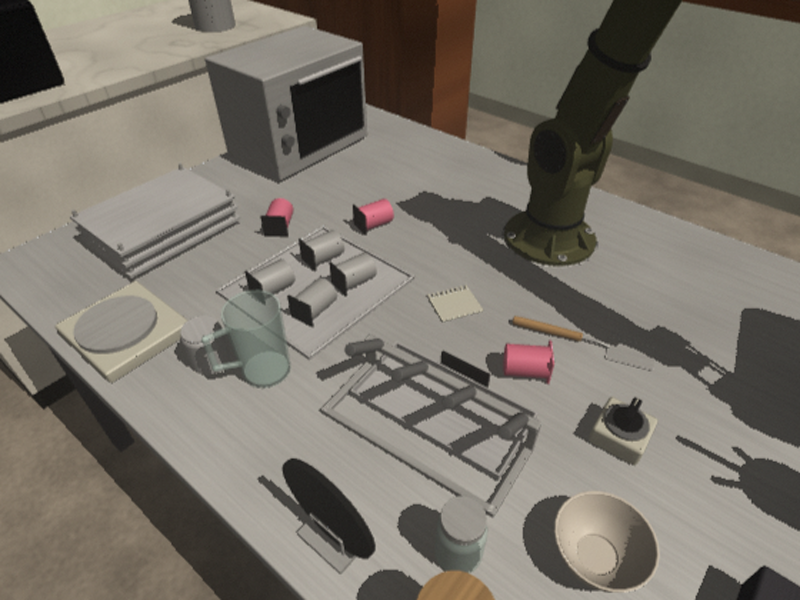

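```bash
cat >h.py <<'E'
from bench import get_state, eyes
import cv2,numpy as np
def px2w(r,u,v,z):
    E=np.array(r["extrinsics"]);d=E[:3,:3]@np.linalg.solve(np.array(r["mtx"]),[u,v,1.]);o=E[:3,3]
    return o+d*(z-o[2])/d[2]
def w2px(r,p):
    E=np.array(r["extrinsics"]);c=E[:3,:3].T@(np.array(p)-E[:3,3]);q=np.array(r["mtx"])@c;return q[:2]/q[2]
def crop(r,name,x0,y0,w,h,s):
    cv2.imwrite(f"pics/{name}.png",cv2.resize(r["pixels"][y0:y0+h,x0:x0+w],None,fx=s,fy=s,interpolation=cv2.INTER_CUBIC))
def st():
    s=get_state();print(round(s["time"],2),np.round(s["position"],4),np.round(s["tool_rot"],3),np.round(s["ft_force"],1),round(s["grip_width"],3))
    from scipy.spatial.transform import Rotation as R
    x=R.from_rotvec(s["tool_rot"]).as_matrix();print("toolx yaw deg",np.degrees(np.arctan2(x[1,0],x[0,0])).round(2),"q7",round(s["joint_positions"][6],3));return s
E
python3 - <<'E'
from h import *
r=eyes.get_image("top");crop(r,"c1",155,145,130,90,6);crop(r,"c2",295,160,115,115,5)
crop(r,"c3",105,215,60,50,10)
E
```

```text
(no output)
```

View pics/c1.png

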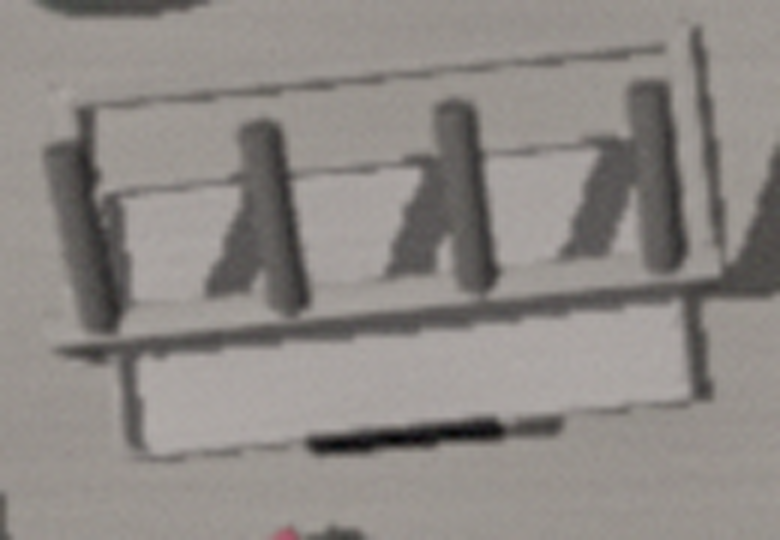

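View pics/c2.png

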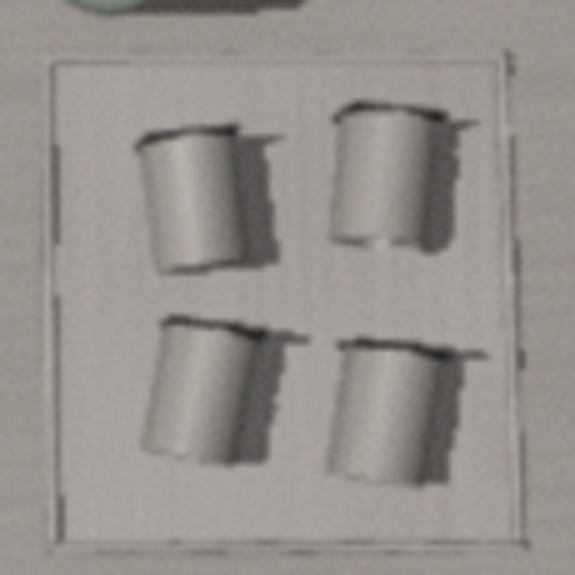

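View pics/c3.png

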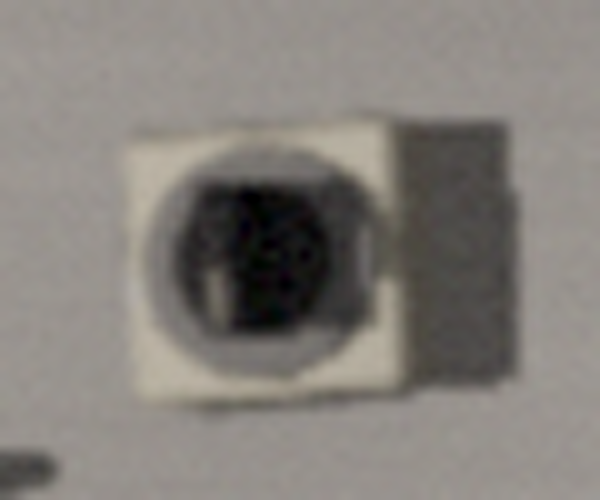

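```bash
python3 - <<'E'
from h import *
r=eyes.get_image("top")
def c1(x,y,z):return px2w(r,155+x/6-.4,145+y/6-.4,z)
T=[c1(x,y,.131) for x,y in((650,91),(457,110),(262,131),(64,153))]
print("tips");[print(t.round(4)) for t in T]
rt=[c1(x,y,.072) for x,y in((665,262),(480,283),(290,305),(100,322))];print("roots");[print(t.round(4)) for t in rt]
a,b=c1(60,350,.076),c1(720,280,.076);print("rail",a.round(4),b.round(4),np.linalg.norm(a-b))
d=T[3]-T[0];print("yaw tips",np.degrees(np.arctan2(-d[0],d[1])),"spacing",np.linalg.norm(d)/3);d=a-b;print("yaw rail",np.degrees(np.arctan2(-d[0],d[1])))
a,b=c1(312,450,.049),c1(500,432,.049);print("tab",a,b,(a+b)/2,np.linalg.norm(a-b))
def c3(x,y,z):return px2w(r,105+x/10-.4,215+y/10-.4,z)
q=np.array([c3(x,y,.042) for x,y in((128,145),(385,120),(402,390),(138,403))]);print("timer",q.mean(0),q.round(3).tolist())
def c2(x,y,z):return px2w(r,295+x/5-.4,160+y/5-.4,z)
# beaker: base centre-line top edge, mouth centre (silhouette mid)
for n,B,M in(("A",(190,135),(200,268)),("B",(391,112),(374,245)),("C",(212,328),(190,460)),("D",(393,347),(372,480))):
    b=c2(*B,.033);m=c2(*M,.033);d=b-m;print(n,"mid",((b+m)/2).round(4),"len",np.linalg.norm(d).round(4),"yaw",np.degrees(np.arctan2(d[1],d[0])).round(1),"base",b.round(3),"rad",np.hypot(*((b+m)/2)[:2]).round(3))
st()
E
```

```text
tips
[ 0.6623 -0.0346  0.131 ]
[0.6541 0.0594 0.131 ]
[0.645 0.154 0.131]
[0.6354 0.2497 0.131 ]
roots
[ 0.5871 -0.0413  0.072 ]
[0.5776 0.0526 0.072 ]
[0.5678 0.1486 0.072 ]
[0.5605 0.2442 0.072 ]
rail [0.5461 0.2633 0.076 ] [ 0.5769 -0.0689  0.076 ] 0.33357010451926644
yaw tips 5.398902614855868 spacing 0.09517851706540927
yaw rail 5.297316762338731
tab [0.49600174 0.14058179 0.049     ] [0.50379418 0.04443283 0.049     ] [0.49989796 0.09250731 0.049     ] 0.09646421240393553
timer [0.43432311 0.37280912 0.042     ] [[0.471, 0.415, 0.042], [0.478, 0.336, 0.042], [0.395, 0.33, 0.042], [0.393, 0.41, 0.042]]
A mid [ 0.5534 -0.2548  0.033 ] len 0.0842 yaw 2.5 base [ 0.595 -0.253  0.033] rad 0.609
B mid [ 0.5662 -0.3734  0.033 ] len 0.0853 yaw -9.5 base [ 0.608 -0.38   0.033] rad 0.678
C mid [ 0.4328 -0.2548  0.033 ] len 0.0833 yaw -11.3 base [ 0.474 -0.263  0.033] rad 0.502
D mid [ 0.4189 -0.3676  0.033 ] len 0.0839 yaw -11.3 base [ 0.46  -0.376  0.033] rad 0.557
0.2 [0.1707 0.6268 0.2219] [ 2.496e+00  1.907e+00 -1.000e-03] [-0.6 -0.7  1.1] 1.003
toolx yaw deg 74.77 q7 -0.057
```

Choice: the four steel-grey beakers on the sheet tray at top(800) px (477,285), (532,278), (480,340), (532,347). The pink ones at (282,354), (612,355), (536,431) are rejected. The crops confirm this. First I push the drip tray.

Emit:
carry_out(
  motion=[
    [[0.14,-0.27,-0.01],0.18],
    [[0.14,-0.27,-0.01],0.18],
    [[0.14,-0.27,-0.01],0.18],
    [[0.14,-0.27,-0.01],0.18],
    [[0.14,-0.27,-0.01],0.18],
    [[0.14,-0.27,-0.01],0.18],
    [[0.279,-0.539,-0.02],0.359],
    [[0.279,-0.539,-0.02],0.359],
    [[0.279,-0.539,-0.02],0.359],
    [[0.279,-0.539,-0.02],0.359],
    [[0.279,-0.539,-0.02],0.359],
    [[0.279,-0.539,-0.02],0.359],
    [[0.279,-0.539,-0.02],0.359],
    [[0.279,-0.539,-0.06],0.359],
    [[0.279,-0.539,-0.1],0.359],
    [[0.279,-0.539,-0.14],0.359],
    [[0.279,-0.539,-0.17],0.359],
    [[0.279,-0.539,-0.183],0.359],
    [[0.279,-0.539,-0.183],0.359],
    [[0.279,-0.539,-0.183],0.359],
  ],
  grip=1,
)

```text
time: 2.2
position: [0.4507, 0.0886, 0.0407]
tool_rot: [2.115, 2.322, 0.002]
ft_force: [0.3, -0.0, 0.7]
grip_width: 0.007
```

Emit:
carry_out(
  motion=[
    [[0.02,0.002,0],0],
    [[0.035,0.003,0],0],
    [[0.04,0.004,0],0],
    [[0.045,0.004,0],0],
    [[0.05,0.005,0],0],
    [[0.055,0.005,0],0],
    [[0.06,0.006,0],0],
    [[0.065,0.006,0],0],
    [[0.07,0.007,0],0],
  ],
)

```text
time: 3.1
position: [0.52, 0.095, 0.0395]
tool_rot: [-2.116, -2.322, 0.0]
ft_force: [-2.3, -0.8, 1.4]
grip_width: 0.006
```

Emit:
carry_out(
  motion=[
    [[0.005,0,0],0],
    [[0.01,0.001,0],0],
    [[0.015,0.001,0],0],
    [[0.015,0.001,0],0],
  ],
)

```text
time: 3.5
position: [0.5292, 0.0958, 0.0385]
tool_rot: [-2.109, -2.316, 0.015]
ft_force: [-16.0, -0.6, 11.9]
grip_width: 0.007
```

Emit:
carry_out(
  motion=[
    [[-0.015,-0.001,0],0],
    [[-0.03,-0.003,0],0],
    [[-0.06,-0.006,0],0],
    [[-0.06,-0.006,0.05],0],
    [[-0.06,-0.006,0.1],0],
    [[-0.06,-0.12,0.12],0],
    [[-0.06,-0.12,0.12],0],
    [[-0.06,-0.12,0.12],0],
  ],
)

```text
time: 4.3
position: [0.4764, -0.0295, 0.1617]
tool_rot: [2.12, 2.312, 0.005]
ft_force: [-0.5, 0.4, -1.2]
grip_width: 0.005
```

```bash
python3 - <<'E'
from h import *
r=eyes.get_image("top");t=eyes.get_image("scene")
p=cv2.resize(r["pixels"][145:235,155:285],None,fx=4,fy=4,interpolation=cv2.INTER_CUBIC)
q=cv2.resize(t["pixels"][215:345,215:395],None,fx=520/180,fy=520/180,interpolation=cv2.INTER_CUBIC)
q=q[:230];print(q.shape)
cv2.imwrite("pics/d1.png",np.vstack([p[:,:520],q[:,:520]]));st()
E
```

```text
(230, 520, 3)
4.4 [ 0.4761 -0.0271  0.1608] [2.121 2.314 0.004] [0.  0.7 0.2] 0.006
toolx yaw deg 94.99 q7 1.648
```

View pics/d1.png

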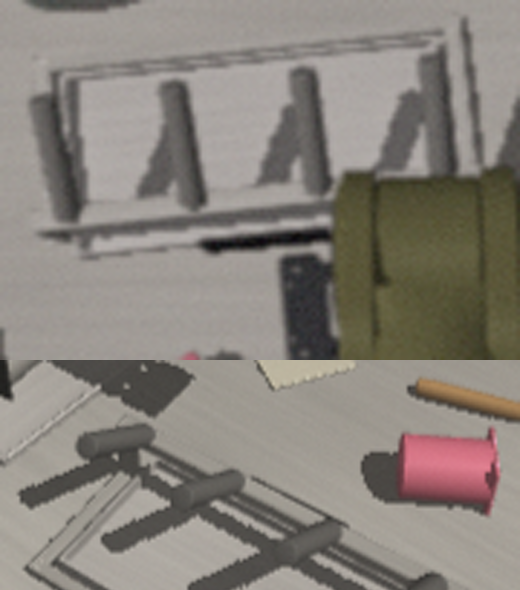

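Emit:
carry_out(
  motion=[
    [[-0.003,0.12,0],0],
    [[-0.003,0.12,0],0],
    [[-0.003,0.12,0],0],
    [[-0.003,0.12,-0.05],0],
    [[-0.003,0.12,-0.1],0],
    [[-0.003,0.12,-0.117],0],
    [[0.03,0.123,-0.117],0],
    [[0.04,0.124,-0.117],0],
    [[0.045,0.124,-0.117],0],
    [[0.05,0.125,-0.117],0],
    [[0.055,0.125,-0.117],0],
    [[0.06,0.126,-0.117],0],
    [[0.063,0.126,-0.117],0],
    [[0.066,0.126,-0.117],0],
    [[0.066,0.126,-0.117],0],
  ],
)

```text
time: 5.9
position: [0.5289, 0.1019, 0.041]
tool_rot: [-2.102, -2.309, 0.028]
ft_force: [-25.7, -1.6, 20.5]
grip_width: 0.009
```

```bash
python3 -c "
from h import *
s=st();print(s['torque'])"
```

```text
5.9 [0.5289 0.1019 0.041 ] [-2.102 -2.309  0.028] [-25.7  -1.6  20.5] 0.009
toolx yaw deg 95.38 q7 1.562
[-0.31655325  5.95861354 -0.0242236 ]
```

Emit:
carry_out(
  motion=[
    [[-0.02,-0.002,0],0],
    [[-0.06,-0.006,0],0],
    [[-0.06,-0.006,0.05],0],
    [[-0.06,-0.006,0.1],0],
    [[-0.06,-0.04,0.13],0],
    [[-0.03,-0.08,0.13],0],
    [[0.0,-0.12,0.13],0],
    [[0.02,-0.16,0.13],0],
    [[0.02,-0.2,0.13],-0.02],
    [[0.02,-0.24,0.13],-0.05],
    [[0.02,-0.28,0.13],-0.05],
    [[0.018,-0.32,0.13],-0.05],
    [[0.018,-0.354,0.13],-0.05],
    [[0.018,-0.354,0.11],-0.05],
    [[0.018,-0.354,0.11],-0.05],
    [[0.018,-0.354,0.11],-0.05],
  ],
)

```text
time: 7.5
position: [0.5587, -0.2506, 0.1525]
tool_rot: [-2.171, -2.269, -0.001]
ft_force: [0.5, 0.3, 0.4]
grip_width: 0.005
```

```bash
python3 -c "
from h import *
st()
r=eyes.get_image('top')
p=cv2.resize(r['pixels'][155:275,285:415],None,fx=4,fy=4,interpolation=cv2.INTER_CUBIC);t=eyes.get_image('scene')
q=cv2.resize(t['pixels'][150:260,140:310],(520,336),interpolation=cv2.INTER_CUBIC)
cv2.imwrite('pics/e1.png',np.vstack([p[:260],q]))
cv2.imwrite('pics/e2.png',p)
"
```

```text
7.5 [ 0.5587 -0.2506  0.1525] [-2.171e+00 -2.269e+00 -1.000e-03] [0.5 0.3 0.4] 0.005
toolx yaw deg 92.53 q7 2.19
```

View pics/e1.png

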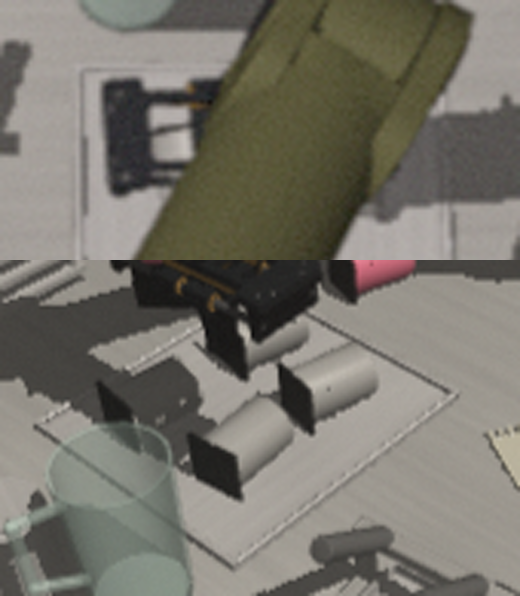

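Emit:
carry_out(
  motion=[
    [[0,0,0],0],
    [[0,0,0],0],
    [[0,0,0],0],
    [[0,0,0],0],
    [[0,0,0],0],
  ],
  grip=-1,
  squeeze=10,
)

```text
time: 8.1
position: [0.5588, -0.2517, 0.1527]
tool_rot: [2.173, 2.269, 0.0]
ft_force: [0.4, -0.4, -1.0]
grip_width: 0.368
```

Emit:
carry_out(
  motion=[
    [[-0.001,-0.003,0],0],
    [[-0.001,-0.003,0],0],
    [[-0.001,-0.003,0],0],
    [[-0.001,-0.003,0],0],
    [[-0.001,-0.003,0],0],
    [[-0.001,-0.003,0],0],
    [[-0.001,-0.003,-0.04],0],
    [[-0.001,-0.003,-0.08],0],
    [[-0.001,-0.003,-0.11],0],
    [[-0.001,-0.003,-0.13],0],
    [[-0.001,-0.003,-0.13],0],
    [[-0.001,-0.003,-0.13],0],
  ],
)

```text
time: 9.3
position: [0.5579, -0.2551, 0.023]
tool_rot: [2.173, 2.269, -0.0]
ft_force: [-0.5, 0.5, -0.4]
grip_width: 1.0
```

Emit:
carry_out(
  motion=[
    [[0,0,0],0],
    [[0,0,0],0],
    [[0,0,0],0],
    [[0,0,0],0],
    [[0,0,0],0],
    [[0,0,0],0],
    [[0,0,0],0],
    [[0,0,0.02],0],
    [[0,0,0.05],0],
    [[0,0,0.09],0],
    [[0,0,0.13],0],
    [[0,0,0.17],0],
    [[0,0,0.21],0],
  ],
  grip=1,
  squeeze=10,
)

```text
time: 10.6
position: [0.557, -0.255, 0.2333]
tool_rot: [-2.173, -2.268, 0.001]
ft_force: [0.5, 0.0, -2.5]
grip_width: 0.705
```

```bash
python3 -c "
from h import *
st()
r=eyes.get_image('top');t=eyes.get_image('scene')
def tri(a,b):
    for z in np.arange(0,.2,.01):
        p=px2w(r,*a,z);q=px2w(t,*b,z);print(z.round(2),p.round(3)[:2],q.round(3)[:2]) if np.linalg.norm(p-q)<.02 else 0
tri((160.3,128.8),(324,364));print('jug rim')
tri((326,133),(178,219))
crop(t,'f1',60,100,270,200,2.9)
"
```

```text
10.6 [ 0.557  -0.255   0.2333] [-2.173e+00 -2.268e+00  1.000e-03] [ 0.5  0.  -2.5] 0.705
toolx yaw deg 92.44 q7 2.164
0.08 [0.774 0.277] [0.759 0.269]
0.09 [0.771 0.275] [0.763 0.271]
0.1 [0.768 0.272] [0.768 0.273]
0.11 [0.765 0.27 ] [0.772 0.275]
0.12 [0.762 0.268] [0.776 0.277]
jug rim
```

View pics/f1.png

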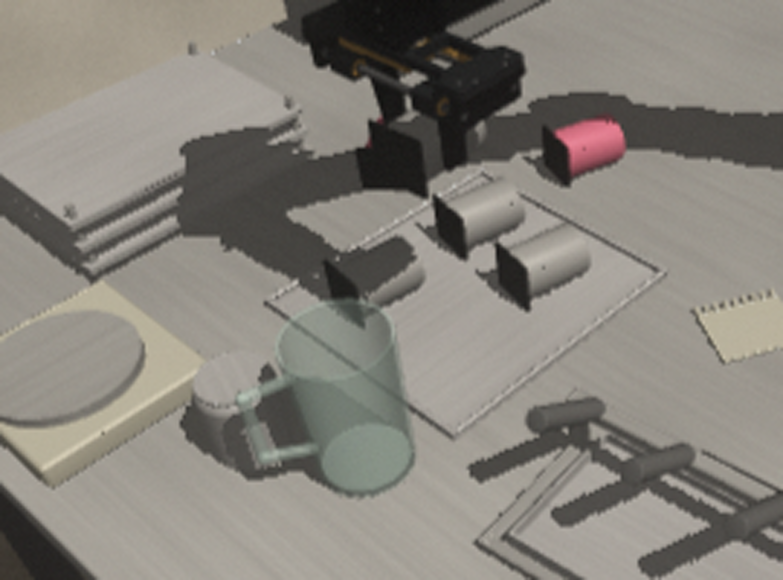

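Emit:
carry_out(
  motion=[
    [[0.03,0.04,0],0.01],
    [[0.06,0.08,0],0.03],
    [[0.09,0.12,0],0.05],
    [[0.12,0.16,0],0.05],
    [[0.15,0.2,0],0.05],
    [[0.167,0.226,0],0.05],
    [[0.167,0.226,0],0.05],
    [[0.167,0.226,-0.03],0.05],
    [[0.167,0.226,-0.07],0.05],
    [[0.167,0.226,-0.1],0.05],
    [[0.167,0.226,-0.126],0.05],
    [[0.167,0.226,-0.126],0.05],
    [[0.167,0.226,-0.126],0.05],
    [[0.167,0.226,-0.126],0.05],
  ],
)

```text
time: 12.1
position: [0.7257, -0.0296, 0.1084]
tool_rot: [2.115, 2.32, 0.002]
ft_force: [0.8, -0.7, -1.7]
grip_width: 0.701
```

```bash
python3 -c "
from h import *
st()
r=eyes.get_image('top');t=eyes.get_image('scene')
q=crop(t,'g1',195,180,160,120,5)
"
```

```text
12.1 [ 0.7257 -0.0296  0.1084] [2.115e+00 2.320e+00 2.000e-03] [ 0.8 -0.7 -1.7] 0.701
toolx yaw deg 95.31 q7 1.897
```

View pics/g1.png

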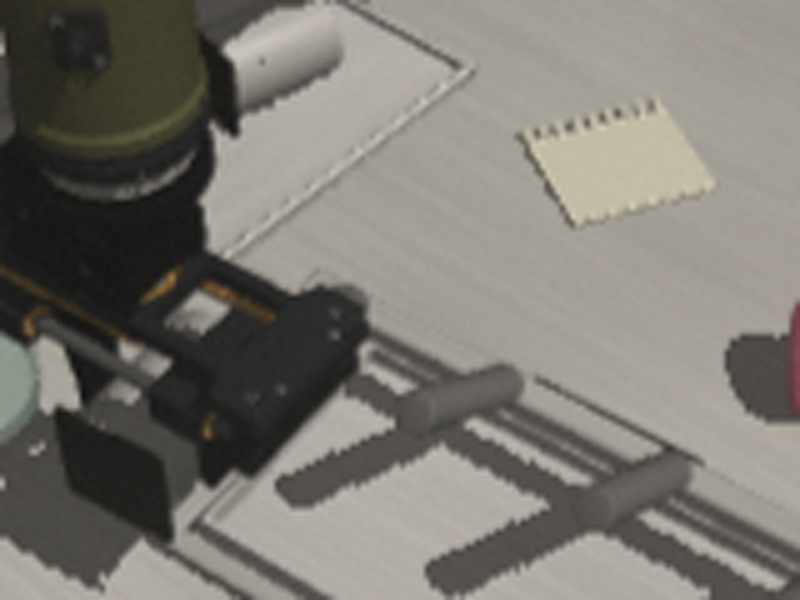

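Emit:
carry_out(
  motion=[
    [[-0.01,-0.001,0],0],
    [[-0.02,-0.002,0],0],
    [[-0.03,-0.003,0],0],
    [[-0.04,-0.004,0],0],
    [[-0.045,-0.004,0],0],
    [[-0.045,-0.004,0],0],
  ],
)

```text
time: 12.8
position: [0.6791, -0.0328, 0.1069]
tool_rot: [-2.116, -2.322, -0.001]
ft_force: [-0.3, 0.4, -1.0]
grip_width: 0.697
```

Emit:
carry_out(
  motion=[
    [[-0.005,0,0],0],
    [[-0.01,-0.001,0],0],
    [[-0.013,-0.001,0],0],
    [[-0.016,-0.002,0],0],
    [[-0.018,-0.002,0],0],
    [[-0.018,-0.002,0],0],
  ],
)

```text
time: 13.4
position: [0.6614, -0.0349, 0.1065]
tool_rot: [-2.115, -2.322, 0.0]
ft_force: [-0.2, -0.0, -3.5]
grip_width: 0.701
```

Emit:
carry_out(
  motion=[
    [[-0.003,0,-0.001],0],
    [[-0.006,-0.001,-0.003],0],
    [[-0.009,-0.001,-0.005],0],
    [[-0.011,-0.001,-0.007],0],
    [[-0.011,-0.001,-0.007],0],
  ],
)

```text
time: 13.9
position: [0.654, -0.0357, 0.1027]
tool_rot: [2.111, 2.319, 0.009]
ft_force: [4.1, 1.2, 7.2]
grip_width: 0.701
```

```bash
python3 -c "
from h import *
s=st();print(s['torque'])
t=eyes.get_image('scene')
crop(t,'g2',195,200,160,120,5)
"
```

```text
13.9 [ 0.654  -0.0357  0.1027] [2.111 2.319 0.009] [4.1 1.2 7.2] 0.701
toolx yaw deg 95.36 q7 1.898
[ 0.23129566 -0.89193787  0.03346508]
```

View pics/g2.png

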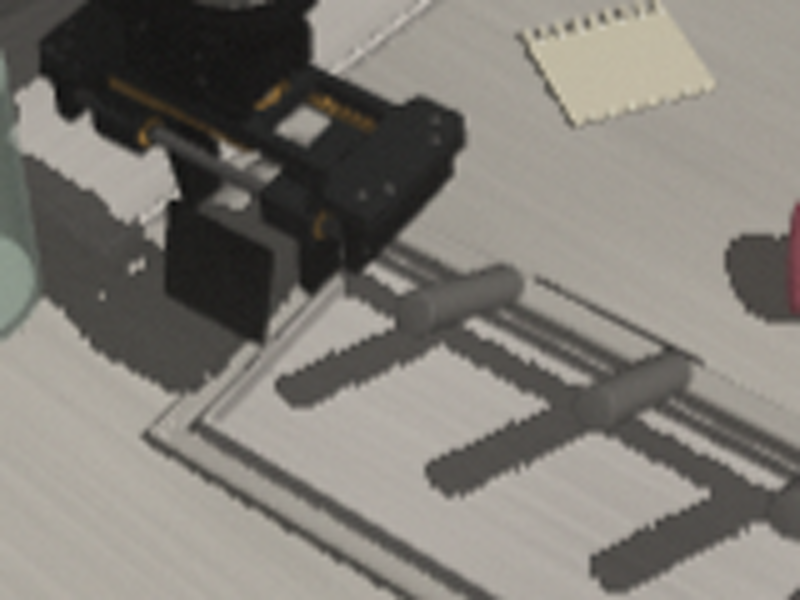

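Emit:
carry_out(
  motion=[
    [[-0.003,0,-0.003],0],
    [[-0.006,0,-0.006],0],
    [[-0.009,-0.001,-0.008],0],
    [[-0.012,-0.001,-0.01],0],
    [[-0.012,-0.001,-0.01],0],
  ],
)

```text
time: 14.45
position: [0.6409, -0.0371, 0.0918]
tool_rot: [2.113, 2.319, 0.007]
ft_force: [5.9, -0.6, 3.0]
grip_width: 0.691
```

```bash
python3 -c "
from h import *
s=st();print(s['torque'])
t=eyes.get_image('scene')
crop(t,'g3',215,220,80,60,9)
"
```

```text
14.45 [ 0.6409 -0.0371  0.0918] [2.113 2.319 0.007] [ 5.9 -0.6  3. ] 0.691
toolx yaw deg 95.33 q7 1.9
[ 0.04771567 -1.08936758 -0.04762738]
```

View pics/g3.png

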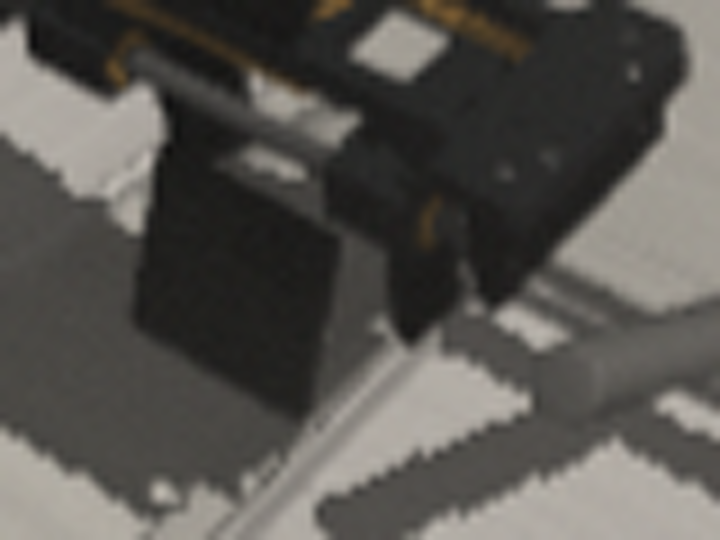

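```bash
cat >>h.py <<'E'
from scipy.optimize import least_squares
TIPS=dict(zip((1,2,3,4),np.array([[.6625,-.0348,.131],[.6536,.0598,.131],[.6448,.1544,.131],[.6359,.2490,.131]])))
def fit(t,C,peg):  # C: foot outer-face corners TL,TR,BR,BL (scene px, seen from behind: image left = -y side)
    y=np.radians(5.35);u=np.array([np.cos(y),np.sin(y),0]);w=np.array([-np.sin(y),np.cos(y),0]);zz=np.array([0,0,1.])
    def base(p):
        a=p[3];ax=u*np.cos(a)+zz*np.sin(a);n=-u*np.sin(a)+zz*np.cos(a);return TIPS[peg]+p[0]*u+p[1]*w+p[2]*zz,ax,n
    def f(p):
        b,ax,n=base(p);return np.concatenate([w2px(t,b+.03*(s*w+q*n))-c for (s,q),c in zip(((-1,1),(1,1),(1,-1),(-1,-1)),C)])
    s=least_squares(f,[.03,0,0,.4]);b,ax,n=base(s.x);m=b-.042*ax;d=TIPS[peg]-m
    print("rms px",np.sqrt(np.mean(s.fun**2)).round(2),"tilt deg",np.degrees(s.x[3]).round(1),"tip in beaker x",(d@ax).round(4),"n",(d@n).round(4),"w",(d@w).round(4),"dist",np.linalg.norm(d).round(4))
E
python3 - <<'E'
from h import *
t=eyes.get_image('scene')
fit(t,[np.array([215+x/9-.4,220+y/9-.4]) for x,y in((170,150),(340,235),(305,415),(135,325))],1)
E
```

```text
rms px 0.24 tilt deg 21.4 tip in beaker x 0.0815 n 0.0509 w 0.0307 dist 0.1009
```

```bash
cat >>h.py <<'E'
def fitg(t,C,peg,held=True):
    y=np.radians(5.35);u=np.array([np.cos(y),np.sin(y),0]);w=np.array([-np.sin(y),np.cos(y),0]);zz=np.array([0,0,1.])
    print("tool rel tip u,w,z",[round(float((np.array(get_state()["position"])-TIPS[peg])@e),4) for e in(u,w,zz)])
    g=np.array(get_state()["position"])+[0,0,.011]
    def base(p):
        a=p[0];ax=u*np.cos(a)+zz*np.sin(a);n=-u*np.sin(a)+zz*np.cos(a)
        return (g+p[1]*ax if held else TIPS[peg]+p[1]*ax-.015*n),ax,n
    def f(p):
        b,ax,n=base(p);return np.concatenate([w2px(t,b+.03*(s*w+q*n))+p[2:]-c for (s,q),c in zip(((-1,1),(1,1),(1,-1),(-1,-1)),C)]+[p[2:]*1.5])
    s=least_squares(f,[.4,.03,0,0]);b,ax,n=base(s.x);m=b-.042*ax;d=TIPS[peg]-m
    print("rms px",np.sqrt(np.mean(s.fun**2)).round(2),"tilt",np.degrees(s.x[0]).round(1),"L",s.x[1:].round(4),"tip in beaker x",(d@ax).round(4),"n",(d@n).round(4))
E
python3 - <<'E'
from h import *
t=eyes.get_image('scene');print(w2px(t,TIPS[2]))
fitg(t,[np.array([215+x/9-.4,220+y/9-.4]) for x,y in((170,150),(340,235),(305,415),(135,325))],1)
E
```

```text
[277.04339309 261.60572105]
tool rel tip u,w,z [-0.0215, -0.0003, -0.0397]
rms px 0.72 tilt 20.3 L [ 0.0356 -0.3535 -0.477 ] tip in beaker x 0.0365 n 0.0194
```

Emit:
carry_out(
  motion=[
    [[0,0,0],0],
    [[0,0,0],0],
    [[0,0,0],0],
    [[0,0,0],0],
    [[0,0,0.01],0],
    [[0,0,0.04],0],
    [[0,0,0.08],0],
    [[0.05,0.005,0.12],0],
    [[0.1,0.01,0.12],0],
    [[0.1,0.01,0.12],0],
  ],
  grip=-0.8,
)

```text
time: 15.6
position: [0.7428, -0.0248, 0.2103]
tool_rot: [2.11, 2.324, 0.003]
ft_force: [-0.2, 0.1, -0.7]
grip_width: 0.898
```

```bash
python3 -c "
from h import *
s=st()
t=eyes.get_image('scene')
crop(t,'g4',205,190,100,75,8)
"
```

```text
15.6 [ 0.7428 -0.0248  0.2103] [2.11  2.324 0.003] [-0.2  0.1 -0.7] 0.898
toolx yaw deg 95.52 q7 1.871
```

View pics/g4.png

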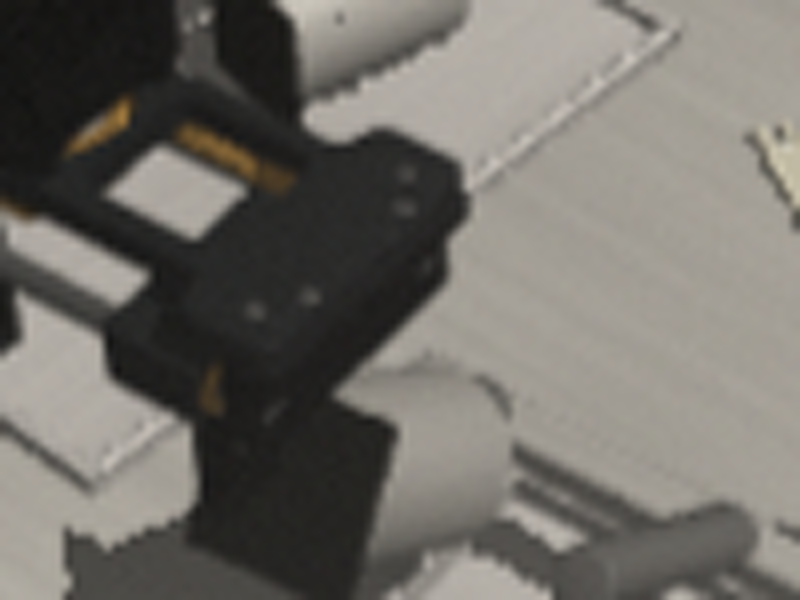

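Emit:
carry_out(
  motion=[
    [[-0.01,-0.002,0],0],
    [[-0.03,-0.005,-0.02],0],
    [[-0.03,-0.005,-0.02],0],
    [[-0.03,-0.005,-0.02],0],
    [[-0.03,-0.005,-0.02],0],
    [[-0.03,-0.005,-0.02],0],
    [[-0.03,-0.005,-0.04],0],
    [[-0.03,-0.005,-0.064],0],
    [[-0.038,-0.006,-0.07],0],
    [[-0.046,-0.007,-0.076],0],
    [[-0.05,-0.007,-0.079],0],
    [[-0.054,-0.007,-0.082],0],
    [[-0.054,-0.007,-0.082],0],
  ],
  grip=1,
)

```text
time: 16.95
position: [0.6862, -0.0338, 0.1292]
tool_rot: [2.113, 2.32, 0.005]
ft_force: [2.5, -0.4, 0.7]
grip_width: -0.001
```

Emit:
carry_out(
  motion=[
    [[-0.003,0,-0.002],0],
    [[-0.006,0,-0.004],0],
    [[-0.009,-0.001,-0.006],0],
    [[-0.009,-0.001,-0.006],0],
  ],
)

```text
time: 17.35
position: [0.6855, -0.0339, 0.1286]
tool_rot: [2.102, 2.312, 0.025]
ft_force: [14.9, 0.8, 11.0]
grip_width: 0.006
```

Emit:
carry_out(
  motion=[
    [[0.02,0.002,0.014],0],
    [[0.04,0.004,0.028],0],
    [[0.05,0.004,0.07],0],
    [[0.05,0.1,0.11],0],
    [[0.05,0.1,0.11],0],
    [[0.05,0.1,0.11],0],
  ],
  grip=-1,
)

```text
time: 17.95
position: [0.7267, 0.0758, 0.2342]
tool_rot: [-2.101, -2.333, -0.011]
ft_force: [0.6, 1.3, -0.9]
grip_width: 0.468
```

```bash
python3 -c "
from h import *
s=st()
t=eyes.get_image('scene');r=eyes.get_image('top')
p=cv2.resize(r['pixels'][155:275,285:415],None,fx=4,fy=4,interpolation=cv2.INTER_CUBIC)[:420]
q=cv2.resize(t['pixels'][190:265,180:310],(520,300),interpolation=cv2.INTER_CUBIC)[:180]
q=cv2.resize(t['pixels'][215:275,195:299],(520,300),interpolation=cv2.INTER_CUBIC)[:175]
cv2.imwrite('pics/j1.png',np.vstack([p,q]))
"
```

```text
17.95 [0.7267 0.0758 0.2342] [-2.101 -2.333 -0.011] [ 0.6  1.3 -0.9] 0.468
toolx yaw deg 96.0 q7 1.732
```

View pics/j1.png

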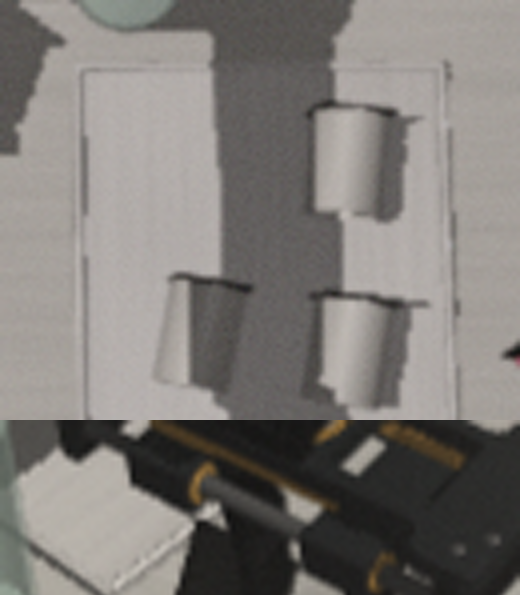

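Emit:
carry_out(
  motion=[
    [[-0.146,-0.16,0],-0.15],
    [[-0.146,-0.16,0],-0.15],
    [[-0.146,-0.16,0],-0.15],
    [[-0.146,-0.16,0],-0.15],
    [[-0.146,-0.16,0],-0.15],
    [[-0.291,-0.321,0],-0.29],
    [[-0.291,-0.321,0],-0.29],
    [[-0.291,-0.321,0],-0.29],
    [[-0.291,-0.321,0],-0.29],
    [[-0.291,-0.321,0],-0.29],
    [[-0.291,-0.321,-0.05],-0.29],
    [[-0.291,-0.321,-0.1],-0.29],
    [[-0.291,-0.321,-0.12],-0.29],
    [[-0.291,-0.321,-0.12],-0.29],
  ],
)

```text
time: 19.45
position: [0.4313, -0.2552, 0.1082]
tool_rot: [-2.426, -1.987, 0.008]
ft_force: [-0.5, -0.3, 0.5]
grip_width: 1.001
```

```bash
python3 -c "
from h import *
s=st()"
```

```text
19.45 [ 0.4313 -0.2552  0.1082] [-2.426 -1.987  0.008] [-0.5 -0.3  0.5] 1.001
toolx yaw deg 78.62 q7 1.97
```

Emit:
carry_out(
  motion=[
    [[0.005,0,0],0],
    [[0.005,0,-0.04],0],
    [[0.005,0,-0.07],0],
    [[0.005,0,-0.087],0],
    [[0.005,0,-0.087],0],
    [[0.005,0,-0.087],0],
  ],
)

```text
time: 20.05
position: [0.4413, -0.2566, 0.0262]
tool_rot: [2.427, 1.991, 0.002]
ft_force: [0.8, -0.8, 0.6]
grip_width: 0.997
```

Emit:
carry_out(
  motion=[
    [[0,0,0],0],
    [[0,0,0],0],
    [[0,0,0],0],
    [[0,0,0],0],
    [[0,0,0],0],
    [[0,0,0],0],
    [[0,0,0],0],
    [[0,0,0.02],0],
    [[0,0,0.05],0],
    [[0,0,0.09],0],
    [[0,0,0.13],0],
    [[0,0,0.17],0],
    [[0,0,0.21],0],
    [[0,0,0.21],0],
  ],
  grip=1,
  squeeze=10,
)

```text
time: 21.45
position: [0.4423, -0.2576, 0.2392]
tool_rot: [2.424, 1.988, 0.009]
ft_force: [0.1, -0.8, -1.6]
grip_width: 0.699
```

Emit:
carry_out(
  motion=[
    [[0.14,0.162,0],0.146],
    [[0.14,0.162,0],0.146],
    [[0.14,0.162,0],0.146],
    [[0.14,0.162,0],0.146],
    [[0.14,0.162,0],0.146],
    [[0.279,0.324,0],0.292],
    [[0.279,0.324,0],0.292],
    [[0.279,0.324,0],0.292],
    [[0.279,0.324,0],0.292],
    [[0.279,0.324,0],0.292],
    [[0.279,0.324,-0.04],0.292],
    [[0.279,0.324,-0.08],0.292],
    [[0.279,0.324,-0.11],0.292],
    [[0.279,0.324,-0.13],0.292],
    [[0.279,0.324,-0.13],0.292],
    [[0.279,0.324,-0.13],0.292],
  ],
)

```text
time: 23.05
position: [0.7183, 0.0676, 0.1038]
tool_rot: [-2.113, -2.324, 0.003]
ft_force: [0.0, -0.1, -0.8]
grip_width: 0.699
```

```bash
python3 -c "
from h import *
s=st()"
```

```text
23.05 [0.7183 0.0676 0.1038] [-2.113 -2.324  0.003] [ 0.  -0.1 -0.8] 0.699
toolx yaw deg 95.42 q7 1.791
```

Emit:
carry_out(
  motion=[
    [[0,-0.0015,0.004],0],
    [[-0.01,-0.0025,0.004],0],
    [[-0.02,-0.0035,0.004],0],
    [[-0.03,-0.0045,0.004],0],
    [[-0.04,-0.005,0.004],0],
    [[-0.05,-0.006,0.004],0],
    [[-0.056,-0.007,0.004],0],
    [[-0.062,-0.007,0.004],0],
    [[-0.065,-0.0075,0.003],0],
    [[-0.068,-0.008,0.001],0],
    [[-0.071,-0.008,-0.001],0],
    [[-0.074,-0.0085,-0.003],0],
    [[-0.077,-0.009,-0.006],0],
    [[-0.08,-0.009,-0.008],0],
    [[-0.083,-0.009,-0.01],0],
    [[-0.083,-0.009,-0.01],0],
  ],
)

```text
time: 24.65
position: [0.6394, 0.0593, 0.0984]
tool_rot: [2.11, 2.321, 0.01]
ft_force: [1.3, 1.1, 9.7]
grip_width: 0.699
```

```bash
python3 -c "
from h import *
s=st()
t=eyes.get_image('scene')
crop(t,'k1',215,220,100,75,8)"
```

```text
24.65 [0.6394 0.0593 0.0984] [2.11  2.321 0.01 ] [1.3 1.1 9.7] 0.699
toolx yaw deg 95.46 q7 1.776
```

View pics/k1.png

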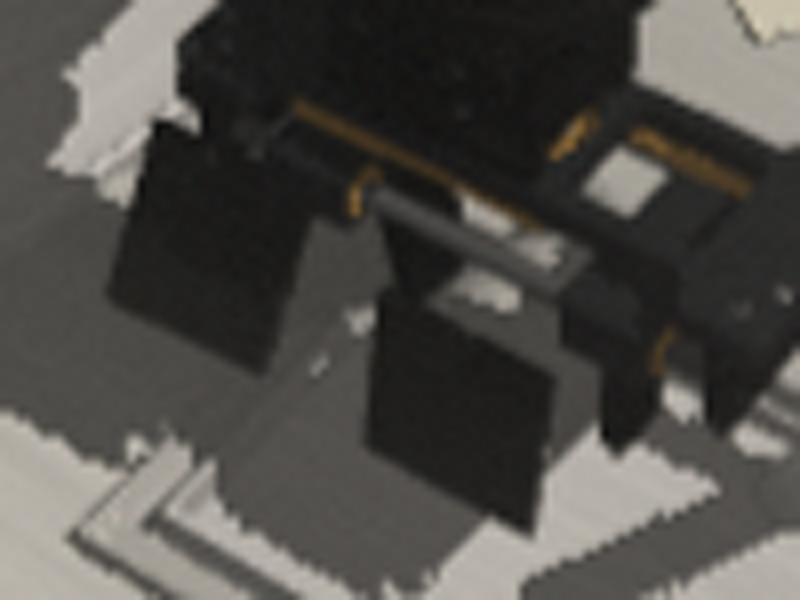

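```bash
python3 -c "
from h import *
t=eyes.get_image('scene')
fitg(t,[np.array([215+x/8-.4,220+y/8-.4]) for x,y in((380,292),(555,375),(530,533),(368,445))],2)
fitg(t,[np.array([215+x/8-.4,220+y/8-.4]) for x,y in((155,122),(312,195),(265,375),(108,295))],1,False)"
```

```text
tool rel tip u,w,z [-0.0146, 0.0008, -0.033]
rms px 0.57 tilt 11.6 L [ 0.0354 -0.3939 -0.3818] tip in beaker x 0.0253 n 0.0186
tool rel tip u,w,z [-0.0147, 0.0959, -0.033]
rms px 0.44 tilt 27.8 L [ 0.0079 -0.014   0.0669] tip in beaker x 0.0341 n 0.015
```

Emit:
carry_out(
  motion=[
    [[-0.002,0,-0.002],0],
    [[-0.004,0,-0.004],0],
    [[-0.006,-0.001,-0.006],0],
    [[-0.008,-0.001,-0.008],0],
    [[-0.01,-0.001,-0.009],0],
    [[-0.01,-0.001,-0.009],0],
  ],
)

```text
time: 25.35
position: [0.6316, 0.0583, 0.0889]
tool_rot: [2.107, 2.318, 0.015]
ft_force: [9.0, -0.0, 5.0]
grip_width: 0.698
```

Emit:
carry_out(
  motion=[
    [[0,0,0],0],
    [[0,0,0],0],
    [[0,0,0],0],
    [[0,0,0],0],
    [[0,0,0.01],0],
    [[0,0,0.04],0],
    [[0,0,0.08],0],
    [[0.05,0.005,0.12],0],
    [[0.1,0.01,0.12],0],
    [[0.1,0.01,0.12],0],
    [[0.1,0.01,0.12],0],
  ],
  grip=-0.75,
)

```text
time: 26.45
position: [0.7271, 0.0682, 0.2052]
tool_rot: [2.112, 2.324, -0.002]
ft_force: [0.7, 0.8, -1.1]
grip_width: 0.875
```

Emit:
carry_out(
  motion=[
    [[0,0,0],0],
    [[0,0,0],0],
    [[0,0,0],0],
    [[0,0,0],0],
    [[0,0,0],0],
  ],
  grip=1,
)

```text
time: 26.95
position: [0.7254, 0.0684, 0.206]
tool_rot: [-2.113, -2.325, -0.001]
ft_force: [-0.1, 0.5, 0.1]
grip_width: 0.507
```

Emit:
carry_out(
  motion=[
    [[-0.01,-0.002,-0.01],0],
    [[-0.022,-0.004,-0.02],0],
    [[-0.022,-0.004,-0.02],0],
    [[-0.022,-0.004,-0.02],0],
    [[-0.022,-0.004,-0.04],0],
    [[-0.022,-0.004,-0.06],0],
    [[-0.03,-0.005,-0.066],0],
    [[-0.038,-0.006,-0.072],0],
    [[-0.042,-0.006,-0.075],0],
    [[-0.046,-0.006,-0.078],0],
    [[-0.05,-0.006,-0.081],0],
    [[-0.053,-0.006,-0.083],0],
    [[-0.056,-0.007,-0.085],0],
    [[-0.056,-0.007,-0.085],0],
  ],
)

```text
time: 28.35
position: [0.6759, 0.0623, 0.1249]
tool_rot: [2.106, 2.318, 0.018]
ft_force: [9.2, 2.2, 5.2]
grip_width: 0.006
```

```bash
python3 -c "
from h import *
s=st();print((np.array(s['position'])-TIPS[2])[[0,2]])"
```

```text
28.35 [0.6759 0.0623 0.1249] [2.106 2.318 0.018] [9.2 2.2 5.2] 0.006
toolx yaw deg 95.5 q7 1.785
[ 0.02229866 -0.00610353]
```

Emit:
carry_out(
  motion=[
    [[-0.003,0,-0.002],0],
    [[-0.006,0,-0.004],0],
    [[-0.006,0,-0.004],0],
  ],
)

```text
time: 28.65
position: [0.6755, 0.0622, 0.1244]
tool_rot: [2.099, 2.311, 0.032]
ft_force: [17.1, 0.8, 11.1]
grip_width: 0.008
```

Emit:
carry_out(
  motion=[
    [[0.02,0.002,0.014],0],
    [[0.04,0.004,0.028],0],
    [[0.05,0.004,0.07],0],
    [[0.05,0.03,0.11],0],
    [[0.05,0.03,0.11],0],
    [[0.05,0.03,0.11],0],
  ],
  grip=-1,
)

```text
time: 29.25
position: [0.7142, 0.0922, 0.2276]
tool_rot: [2.11, 2.326, 0.003]
ft_force: [-0.1, 0.2, -0.6]
grip_width: 0.461
```

```bash
cat >>h.py <<'E'
def feet(img):
    g=cv2.cvtColor(img,cv2.COLOR_BGR2GRAY);m=np.zeros_like(g);m[165:275,300:405]=(g[165:275,300:405]<45)
    n,l,s,c=cv2.connectedComponentsWithStats(m)
    for i in range(1,n):
        if s[i,4]>8:
            ys,xs=np.where(l==i);k=np.polyfit(xs,ys,1)[0];print("foot",c[i].round(1),s[i],"slope deg",np.degrees(np.arctan(k)).round(1))
E
python3 -c "
from h import *
s=st();print('now');feet(eyes.get_image('top')['pixels']);print('init');feet(cv2.resize(cv2.imread('pics/top0.png'),(560,420),interpolation=cv2.INTER_AREA))"
```

```text
29.25 [0.7142 0.0922 0.2276] [2.11  2.326 0.003] [-0.1  0.2 -0.6] 0.461
toolx yaw deg 95.56 q7 1.727
now
init
```

```bash
sed -i 's/<45)/<70)/; s/>8:/>5:/' h.py; python3 -c "
from h import *
a=eyes.get_image('top')['pixels'];print('now',cv2.cvtColor(a,cv2.COLOR_BGR2GRAY)[165:275,300:405].min());feet(a);print('init');feet(cv2.resize(cv2.imread('pics/top0.png'),(560,420),interpolation=cv2.INTER_AREA))"
```

```text
now 43
foot [382.4 230.4] [380 230   5   2   8] slope deg 7.7
init
foot [381.4 182.8] [380 182   4   3   8] slope deg 12.5
foot [344.6 226.4] [341 225   7   4  14] slope deg 17.9
foot [381.9 230.5] [378 229   8   4  13] slope deg 12.7
```

Emit:
carry_out(
  motion=[
    [[-0.145,-0.23,0.01],-0.146],
    [[-0.145,-0.23,0.01],-0.146],
    [[-0.145,-0.23,0.01],-0.146],
    [[-0.145,-0.23,0.01],-0.146],
    [[-0.145,-0.23,0.01],-0.146],
    [[-0.145,-0.23,0.01],-0.146],
    [[-0.29,-0.461,0],-0.292],
    [[-0.29,-0.461,0],-0.292],
    [[-0.29,-0.461,0],-0.292],
    [[-0.29,-0.461,0],-0.292],
    [[-0.29,-0.461,0],-0.292],
    [[-0.29,-0.461,0],-0.292],
    [[-0.29,-0.461,-0.05],-0.292],
    [[-0.29,-0.461,-0.09],-0.292],
    [[-0.29,-0.461,-0.11],-0.292],
    [[-0.29,-0.461,-0.11],-0.292],
  ],
)

```text
time: 30.95
position: [0.4209, -0.3677, 0.1125]
tool_rot: [-2.424, -1.986, 0.005]
ft_force: [-0.2, -0.1, 0.8]
grip_width: 0.997
```

```bash
python3 -c "
from h import *
s=st()"
```

```text
30.95 [ 0.4209 -0.3677  0.1125] [-2.424 -1.986  0.005] [-0.2 -0.1  0.8] 0.997
toolx yaw deg 78.67 q7 2.302
```

Emit:
carry_out(
  motion=[
    [[0.001,-0.001,0],0],
    [[0.001,-0.001,-0.04],0],
    [[0.001,-0.001,-0.07],0],
    [[0.001,-0.001,-0.09],0],
    [[0.001,-0.001,-0.09],0],
    [[0.001,-0.001,-0.09],0],
  ],
)

```text
time: 31.55
position: [0.4257, -0.3717, 0.0282]
tool_rot: [2.427, 1.991, 0.001]
ft_force: [-0.7, -0.8, 0.3]
grip_width: 1.001
```

Emit:
carry_out(
  motion=[
    [[0,0,0],0],
    [[0,0,0],0],
    [[0,0,0],0],
    [[0,0,0],0],
    [[0,0,0],0],
    [[0,0,0],0],
    [[0,0,0],0],
    [[0,0,0.02],0],
    [[0,0,0.05],0],
    [[0,0,0.09],0],
    [[0,0,0.13],0],
    [[0,0,0.17],0],
    [[0,0,0.21],0],
    [[0,0,0.21],0],
  ],
  grip=1,
  squeeze=10,
)

```text
time: 32.95
position: [0.4264, -0.3735, 0.2414]
tool_rot: [2.423, 1.987, 0.004]
ft_force: [0.5, 0.7, -1.3]
grip_width: 0.694
```

Emit:
carry_out(
  motion=[
    [[0,0,-0.05],0],
    [[0,0,-0.1],0],
    [[0,0,-0.15],0],
    [[0,0,-0.19],0],
    [[0,0,-0.205],0],
    [[0,0,-0.21],0],
    [[0,0,-0.21],0],
    [[0,0,-0.21],0],
  ],
)

```text
time: 33.75
position: [0.4255, -0.3719, 0.0278]
tool_rot: [2.427, 1.991, 0.001]
ft_force: [-0.6, -1.1, -2.1]
grip_width: 0.699
```

Emit:
carry_out(
  motion=[
    [[0,0,0],0],
    [[0,0,0],0],
    [[0,0,0],0],
    [[0,0,-0.004],0],
    [[0,0,-0.007],0],
    [[0,0,-0.007],0],
    [[0,0,-0.007],0],
  ],
  grip=-0.9,
)

```text
time: 34.45
position: [0.4246, -0.3708, 0.0194]
tool_rot: [-2.429, -1.992, 0.0]
ft_force: [-0.4, -0.3, 0.4]
grip_width: 0.951
```

Emit:
carry_out(
  motion=[
    [[0,0,0],0],
    [[0,0,0],0],
    [[0,0,0],0],
    [[0,0,0],0],
    [[0,0,0],0],
    [[0,0,0],0],
    [[0,0,0],0],
  ],
  grip=1,
  squeeze=10,
)

```text
time: 35.15
position: [0.4248, -0.3709, 0.0197]
tool_rot: [2.429, 1.992, 0.0]
ft_force: [0.3, -0.7, 0.8]
grip_width: 0.7
```

Emit:
carry_out(
  motion=[
    [[0,0,0.02],0],
    [[0,0,0.05],0],
    [[0,0,0.09],0],
    [[0,0,0.13],0],
    [[0,0,0.17],0],
    [[0,0,0.21],0],
    [[0,0,0.21],0],
    [[0,0,0.21],0],
  ],
)

```text
time: 35.95
position: [0.425, -0.3707, 0.2298]
tool_rot: [2.428, 1.993, 0.002]
ft_force: [0.1, 0.5, -2.1]
grip_width: 0.696
```

Emit:
carry_out(
  motion=[
    [[0.142,0.265,0.01],0.146],
    [[0.142,0.265,0.01],0.146],
    [[0.142,0.265,0.01],0.146],
    [[0.142,0.265,0.01],0.146],
    [[0.142,0.265,0.01],0.146],
    [[0.142,0.265,0.01],0.146],
    [[0.142,0.265,0.01],0.146],
    [[0.285,0.531,0.01],0.292],
    [[0.285,0.531,0.01],0.292],
    [[0.285,0.531,0.01],0.292],
    [[0.285,0.531,0.01],0.292],
    [[0.285,0.531,0],0.292],
    [[0.285,0.531,0],0.292],
    [[0.285,0.531,0],0.292],
    [[0.285,0.531,-0.04],0.292],
    [[0.285,0.531,-0.08],0.292],
    [[0.285,0.531,-0.11],0.292],
    [[0.285,0.531,-0.125],0.292],
    [[0.285,0.531,-0.125],0.292],
    [[0.285,0.531,-0.125],0.292],
  ],
)

```text
time: 37.95
position: [0.7101, 0.1598, 0.1051]
tool_rot: [2.113, 2.324, 0.0]
ft_force: [0.3, -0.8, 0.0]
grip_width: 0.698
```

```bash
python3 -c "
from h import *
s=st()"
```

```text
37.95 [0.7101 0.1598 0.1051] [2.113 2.324 0.   ] [ 0.3 -0.8  0. ] 0.698
toolx yaw deg 95.44 q7 1.673
```

Emit:
carry_out(
  motion=[
    [[-0.01,0,0],0],
    [[-0.02,-0.001,0],0],
    [[-0.03,-0.002,0],0],
    [[-0.04,-0.003,0],0],
    [[-0.05,-0.004,0],0],
    [[-0.058,-0.005,0],0],
    [[-0.064,-0.005,0],0],
    [[-0.067,-0.006,-0.001],0],
    [[-0.07,-0.006,-0.003],0],
    [[-0.073,-0.006,-0.005],0],
    [[-0.076,-0.007,-0.008],0],
    [[-0.079,-0.007,-0.01],0],
    [[-0.082,-0.007,-0.013],0],
    [[-0.085,-0.008,-0.016],0],
    [[-0.088,-0.008,-0.019],0],
    [[-0.088,-0.008,-0.019],0],
  ],
)

```text
time: 39.55
position: [0.6278, 0.1528, 0.0893]
tool_rot: [2.108, 2.318, 0.018]
ft_force: [10.1, 1.0, 4.0]
grip_width: 0.696
```

Emit:
carry_out(
  motion=[
    [[-0.002,0,-0.002],0],
    [[-0.004,0,-0.004],0],
    [[-0.004,0,-0.004],0],
  ],
)

```text
time: 39.85
position: [0.6245, 0.1527, 0.086]
tool_rot: [2.107, 2.317, 0.019]
ft_force: [8.9, 0.2, 7.4]
grip_width: 0.698
```

Emit:
carry_out(
  motion=[
    [[0,0,0],0],
    [[0,0,0],0],
    [[0,0,0],0],
    [[0,0,0],0],
    [[0,0,0.01],0],
    [[0,0,0.04],0],
    [[0,0,0.08],0],
    [[0.05,0.005,0.12],0],
    [[0.1,0.01,0.12],0],
    [[0.1,0.01,0.12],0],
    [[0.1,0.01,0.12],0],
  ],
  grip=-0.75,
)

```text
time: 40.95
position: [0.7192, 0.1618, 0.2013]
tool_rot: [2.112, 2.323, -0.002]
ft_force: [-0.1, -0.1, -0.5]
grip_width: 0.875
```

Emit:
carry_out(
  motion=[
    [[0,0,0],0],
    [[0,0,0],0],
    [[0,0,0],0],
    [[0,0,0],0],
    [[0,0,0],0],
    [[0,0,0],0],
    [[0,0,0],0],
    [[0,0,0],0],
  ],
  grip=1,
)

```text
time: 41.75
position: [0.7177, 0.1623, 0.2016]
tool_rot: [-2.113, -2.325, -0.0]
ft_force: [-0.8, 0.5, 1.2]
grip_width: 0.229
```

```bash
python3 -c "
from h import *
s=st();t=eyes.get_image('scene')
crop(t,'m1',215,210,150,112,5)
print(np.array(TIPS[3])+.05*np.array([.9957,.0932,0])-s['position'])"
```

```text
41.75 [0.7177 0.1623 0.2016] [-2.113 -2.325 -0.   ] [-0.8  0.5  1.2] 0.229
toolx yaw deg 95.46 q7 1.649
[-0.02314351 -0.00319199 -0.0705566 ]
```

View pics/m1.png

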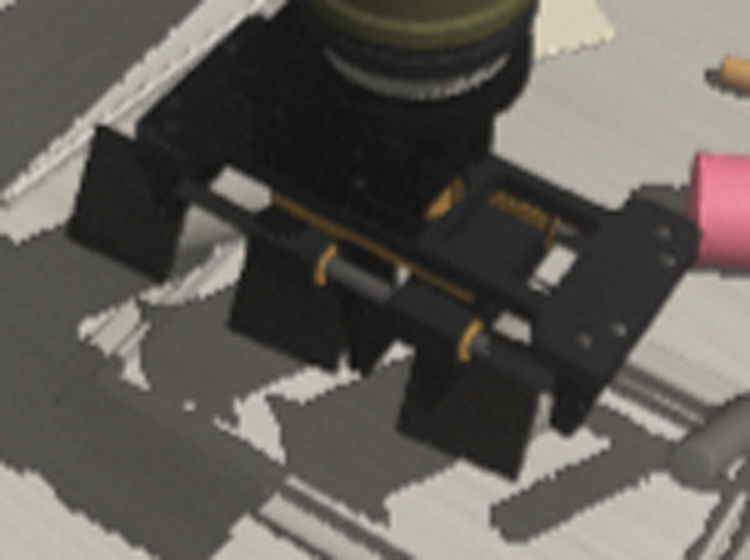

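Emit:
carry_out(
  motion=[
    [[-0.01,-0.002,-0.01],0],
    [[-0.023,-0.003,-0.02],0],
    [[-0.023,-0.003,-0.04],0],
    [[-0.023,-0.003,-0.056],0],
    [[-0.031,-0.004,-0.062],0],
    [[-0.039,-0.005,-0.068],0],
    [[-0.043,-0.005,-0.071],0],
    [[-0.047,-0.006,-0.074],0],
    [[-0.051,-0.006,-0.077],0],
    [[-0.055,-0.006,-0.08],0],
    [[-0.058,-0.006,-0.082],0],
    [[-0.061,-0.006,-0.084],0],
    [[-0.061,-0.006,-0.084],0],
  ],
)

```text
time: 43.1
position: [0.6719, 0.1567, 0.1271]
tool_rot: [2.098, 2.306, 0.042]
ft_force: [23.7, 1.1, 11.7]
grip_width: 0.004
```

```bash
python3 -c "
from h import *
s=st();print((np.array(s['position'])-TIPS[3])[[0,2]])"
```

```text
43.1 [0.6719 0.1567 0.1271] [2.098 2.306 0.042] [23.7  1.1 11.7] 0.004
toolx yaw deg 95.42 q7 1.653
[ 0.02711074 -0.00387056]
```

Emit:
carry_out(
  motion=[
    [[0.02,0.002,0.014],0],
    [[0.04,0.004,0.028],0],
    [[0.06,0.005,0.07],0],
    [[0.06,0.03,0.11],0],
    [[0.06,0.03,0.11],0],
    [[0.06,0.03,0.11],0],
  ],
  grip=-1,
)

```text
time: 43.7
position: [0.7173, 0.187, 0.2286]
tool_rot: [2.111, 2.326, 0.003]
ft_force: [-0.6, -0.0, -1.0]
grip_width: 0.465
```

```bash
python3 -c "
from h import *
s=st();r=eyes.get_image('top');a=r['pixels'];b=cv2.resize(cv2.imread('pics/top0.png'),(560,420),interpolation=cv2.INTER_AREA)
T=b[176:214,358:392]
m=cv2.matchTemplate(a[150:290,300:420],T,cv2.TM_CCOEFF_NORMED);_,v,_,l=cv2.minMaxLoc(m);print(v,l,'expected',(58,26))
crop(r,'n1',345,165,60,60,10);feet(a)
# hung checks of tray: mean over old spots
print(cv2.absdiff(a,b)[176:214,358:392].mean())"
```

```text
43.7 [0.7173 0.187  0.2286] [2.111 2.326 0.003] [-0.6 -0.  -1. ] 0.465
toolx yaw deg 95.55 q7 1.61
0.9966257214546204 (58, 26) expected (58, 26)
14.446852425180598
```

Emit:
carry_out(
  motion=[
    [[-0.074,-0.28,0.01],-0.13],
    [[-0.074,-0.28,0.01],-0.13],
    [[-0.074,-0.28,0.01],-0.13],
    [[-0.074,-0.28,0.01],-0.13],
    [[-0.074,-0.28,0.01],-0.13],
    [[-0.074,-0.28,0.01],-0.13],
    [[-0.148,-0.56,0],-0.261],
    [[-0.148,-0.56,0],-0.261],
    [[-0.148,-0.56,0],-0.261],
    [[-0.148,-0.56,0],-0.261],
    [[-0.148,-0.56,0],-0.261],
    [[-0.148,-0.56,0],-0.261],
    [[-0.148,-0.56,0],-0.261],
    [[-0.148,-0.56,-0.05],-0.261],
    [[-0.148,-0.56,-0.09],-0.261],
    [[-0.148,-0.56,-0.12],-0.261],
    [[-0.148,-0.56,-0.12],-0.261],
    [[-0.148,-0.56,-0.12],-0.261],
    [[-0.148,-0.56,-0.12],-0.261],
    [[-0.148,-0.56,-0.12],-0.261],
  ],
)

```text
time: 45.75
position: [0.5696, -0.3747, 0.1098]
tool_rot: [2.395, 2.028, 0.002]
ft_force: [0.2, -0.7, 0.2]
grip_width: 1.004
```

```bash
python3 -c "
from h import *
s=st()"
```

```text
45.75 [ 0.5696 -0.3747  0.1098] [2.395e+00 2.028e+00 2.000e-03] [ 0.2 -0.7  0.2] 1.004
toolx yaw deg 80.5 q7 2.273
```

Emit:
carry_out(
  motion=[
    [[0.001,0.001,-0.04],0],
    [[0.001,0.001,-0.07],0],
    [[0.001,0.001,-0.088],0],
    [[0.001,0.001,-0.088],0],
    [[0.001,0.001,-0.088],0],
    [[0.001,0.001,-0.088],0],
  ],
)

```text
time: 46.35
position: [0.5709, -0.374, 0.0218]
tool_rot: [2.395, 2.028, 0.002]
ft_force: [0.0, -0.4, -0.0]
grip_width: 1.001
```

Emit:
carry_out(
  motion=[
    [[0,0,0],0],
    [[0,0,0],0],
    [[0,0,0],0],
    [[0,0,0],0],
    [[0,0,0],0],
    [[0,0,0],0],
    [[0,0,0],0],
  ],
  grip=1,
  squeeze=10,
)

```text
time: 47.05
position: [0.5699, -0.3729, 0.0198]
tool_rot: [2.398, 2.03, 0.0]
ft_force: [-0.4, 1.2, 2.2]
grip_width: 0.702
```

Emit:
carry_out(
  motion=[
    [[0,0,0.02],0],
    [[0,0,0.05],0],
    [[0,0,0.09],0],
    [[0,0,0.13],0],
    [[0,0,0.17],0],
    [[0,0,0.21],0],
    [[0,0,0.21],0],
    [[0,0,0.21],0],
  ],
)

```text
time: 47.85
position: [0.5698, -0.373, 0.2298]
tool_rot: [2.397, 2.029, 0.001]
ft_force: [-0.5, -0.2, -2.7]
grip_width: 0.701
```

Emit:
carry_out(
  motion=[
    [[0.066,0.314,0.01],0.13],
    [[0.066,0.314,0.01],0.13],
    [[0.066,0.314,0.01],0.13],
    [[0.066,0.314,0.01],0.13],
    [[0.066,0.314,0.01],0.13],
    [[0.066,0.314,0.01],0.13],
    [[0.066,0.314,0.01],0.13],
    [[0.132,0.628,0],0.26],
    [[0.132,0.628,0],0.26],
    [[0.132,0.628,0],0.26],
    [[0.132,0.628,0],0.26],
    [[0.132,0.628,0],0.26],
    [[0.132,0.628,0],0.26],
    [[0.132,0.628,0],0.26],
    [[0.132,0.628,0],0.26],
    [[0.132,0.628,-0.04],0.26],
    [[0.132,0.628,-0.08],0.26],
    [[0.132,0.628,-0.102],0.26],
    [[0.132,0.628,-0.102],0.26],
    [[0.132,0.628,-0.102],0.26],
  ],
)

```text
time: 49.85
position: [0.7014, 0.2538, 0.1268]
tool_rot: [-2.116, -2.322, 0.003]
ft_force: [-0.1, -0.5, -1.3]
grip_width: 0.701
```

```bash
python3 -c "
from h import *
s=st();d=np.array(s['position'])-TIPS[4];print(d@[.9957,.0932,0],d@[-.0932,.9957,0])"
```

```text
49.85 [0.7014 0.2538 0.1268] [-2.116 -2.322  0.003] [-0.1 -0.5 -1.3] 0.701
toolx yaw deg 95.32 q7 1.535
0.06561600518852959 -0.0013363628362218591
```

Emit:
carry_out(
  motion=[
    [[-0.01,0,0],0],
    [[-0.02,-0.001,0],0],
    [[-0.03,-0.002,0],0],
    [[-0.036,-0.002,-0.004],0],
    [[-0.042,-0.003,-0.012],0],
    [[-0.048,-0.003,-0.019],0],
    [[-0.054,-0.004,-0.022],0],
    [[-0.06,-0.005,-0.022],0],
    [[-0.065,-0.005,-0.022],0],
    [[-0.068,-0.005,-0.023],0],
    [[-0.071,-0.006,-0.025],0],
    [[-0.074,-0.006,-0.027],0],
    [[-0.077,-0.006,-0.03],0],
    [[-0.08,-0.006,-0.032],0],
    [[-0.083,-0.007,-0.035],0],
    [[-0.086,-0.007,-0.038],0],
    [[-0.089,-0.007,-0.041],0],
    [[-0.092,-0.008,-0.044],0],
    [[-0.092,-0.008,-0.044],0],
  ],
)

```text
time: 51.75
position: [0.616, 0.2484, 0.0883]
tool_rot: [2.11, 2.318, 0.02]
ft_force: [7.6, 0.8, 8.0]
grip_width: 0.695
```

Emit:
carry_out(
  motion=[
    [[0,0,0],0],
    [[0,0,0],0],
    [[0,0,0],0],
    [[0,0,0],0],
    [[0,0,0.01],0],
    [[0,0,0.04],0],
    [[0,0,0.08],0],
    [[0.05,0.005,0.12],0],
    [[0.1,0.01,0.12],0],
    [[0.1,0.01,0.12],0],
    [[0.1,0.01,0.12],0],
  ],
  grip=-0.75,
)

```text
time: 52.85
position: [0.7114, 0.2562, 0.2032]
tool_rot: [2.115, 2.321, -0.002]
ft_force: [-0.2, 0.1, -0.3]
grip_width: 0.875
```

Emit:
carry_out(
  motion=[
    [[0,0,0],0],
    [[0,0,0],0],
    [[0,0,0],0],
    [[0,0,0],0],
    [[0,0,0],0],
    [[0,0,0],0],
    [[0,0,0],0],
    [[0,0,0],0],
    [[0,0,0],0],
    [[0,0,0],0],
  ],
  grip=1,
)

```text
time: 53.85
position: [0.7098, 0.2572, 0.2036]
tool_rot: [-2.114, -2.324, -0.0]
ft_force: [0.5, 0.1, 0.5]
grip_width: 0.057
```

```bash
python3 -c "
from h import *
s=st();print(np.array(TIPS[4])+.05*np.array([.9957,.0932,0])+[0,0,.015]-s['position'])"
```

```text
53.85 [0.7098 0.2572 0.2036] [-2.114 -2.324 -0.   ] [0.5 0.1 0.5] 0.057
toolx yaw deg 95.4 q7 1.519
[-0.02410283 -0.00353477 -0.05755434]
```

Emit:
carry_out(
  motion=[
    [[-0.01,-0.002,-0.01],0],
    [[-0.024,-0.003,-0.02],0],
    [[-0.024,-0.003,-0.04],0],
    [[-0.024,-0.003,-0.057],0],
    [[-0.032,-0.004,-0.063],0],
    [[-0.04,-0.005,-0.069],0],
    [[-0.044,-0.005,-0.072],0],
    [[-0.048,-0.006,-0.075],0],
    [[-0.052,-0.006,-0.078],0],
    [[-0.056,-0.006,-0.081],0],
    [[-0.059,-0.006,-0.083],0],
    [[-0.062,-0.006,-0.085],0],
    [[-0.062,-0.006,-0.085],0],
  ],
)

```text
time: 55.15
position: [0.6658, 0.2512, 0.131]
tool_rot: [2.1, 2.301, 0.052]
ft_force: [25.7, 1.0, 18.7]
grip_width: 0.005
```

```bash
python3 -c "
from h import *
s=st();d=(np.array(s['position'])-TIPS[4])[[0,2]];print(d,d@[.809,.588])"
```

```text
55.15 [0.6658 0.2512 0.131 ] [2.1   2.301 0.052] [25.7  1.  18.7] 0.005
toolx yaw deg 95.25 q7 1.517
[2.99188366e-02 3.78424485e-05] 0.024226590208950276
```

Emit:
carry_out(
  motion=[
    [[0.02,0.002,0.014],0],
    [[0.04,0.004,0.028],0],
    [[0.06,0.005,0.08],0],
    [[0.06,0.005,0.12],0],
    [[0.06,-0.04,0.12],0],
    [[0.06,-0.08,0.12],0],
    [[0.06,-0.08,0.12],0],
  ],
  grip=-0.3,
)

```text
time: 55.85
position: [0.7087, 0.161, 0.2401]
tool_rot: [2.125, 2.308, -0.004]
ft_force: [-0.7, -0.9, 0.8]
grip_width: 0.553
```

```bash
python3 -c "
from h import *
s=st();t=eyes.get_image('scene');r=eyes.get_image('top')
q=cv2.resize(t['pixels'][270:330,405:470],None,fx=6,fy=6,interpolation=cv2.INTER_CUBIC)
p=cv2.resize(r['pixels'][220:260,113:153],(360,360),interpolation=cv2.INTER_CUBIC)
h=cv2.resize(t['pixels'][215:300,225:365],(750,455),interpolation=cv2.INTER_CUBIC)[:240]
c=np.hstack([q,p]);c=cv2.convertScaleAbs(c,alpha=1.6,beta=10)
cv2.imwrite('pics/z1.png',np.vstack([c,h]));print(c.shape)"
```

```text
55.85 [0.7087 0.161  0.2401] [ 2.125  2.308 -0.004] [-0.7 -0.9  0.8] 0.553
toolx yaw deg 94.75 q7 1.624
(360, 750, 3)
```

View pics/z1.png

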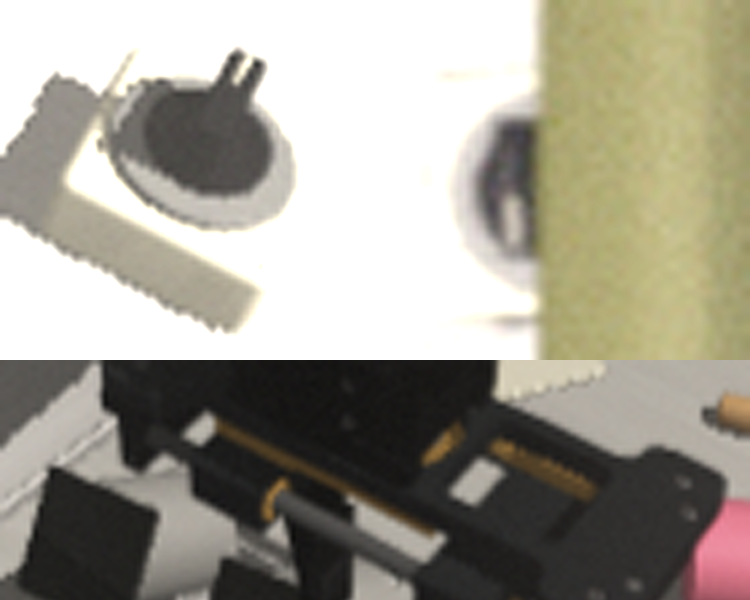

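```bash
python3 -c "
from h import *
r=eyes.get_image('top');t=eyes.get_image('scene')
c=np.array([.434,.373])
for z in(.074,.086,):
  print(z,'ax top in c3',(w2px(r,[*c,z])-[105,215]+.4)*10,'ax scene in z1',(w2px(t,[*c,z])-[405,270]+.4)*6)
  for a in (0,.15,.3):
    y=np.radians(3.6)-a
    for s in(1,-1):
      e=c+s*.023*np.array([np.cos(y),np.sin(y)]);print(a,s,'c3',((w2px(r,[*e,z])-[105,215]+.4)*10).round(),'z1',((w2px(t,[*e,z])-[405,270]+.4)*6).round())
print('mark top',px2w(r,105+21.6-.4,215+29.5-.4,.086),'mark scene',px2w(t,445.5-.4,283-.4,.086))
print('mark line top',px2w(r,105+20.8-.4,215+26.8-.4,.086),px2w(r,105+22.3-.4,215+32-.4,.086))
for z in(.042,.054):print('disc centre c3',(w2px(r,[*c,z])-[105,215]+.4)*10,'z1',((w2px(t,[*c,z])-[405,270]+.4)*6))
"
```

```text
0.074 ax top in c3 [230.30067339 261.92236558] ax scene in z1 [223.63136471 108.11052739]
0 1 c3 [227. 185.] z1 [203. 149.]
0 -1 c3 [234. 339.] z1 [244.  69.]
0.15 1 c3 [238. 185.] z1 [194. 144.]
0.15 -1 c3 [222. 339.] z1 [252.  73.]
0.3 1 c3 [250. 187.] z1 [186. 138.]
0.3 -1 c3 [211. 337.] z1 [260.  79.]
0.086 ax top in c3 [217.7414054  260.66068552] ax scene in z1 [232.55506079  89.47183512]
0 1 c3 [214. 183.] z1 [212. 130.]
0 -1 c3 [221. 338.] z1 [253.  50.]
0.15 1 c3 [226. 183.] z1 [203. 125.]
0.15 -1 c3 [210. 338.] z1 [261.  55.]
0.3 1 c3 [237. 185.] z1 [195. 119.]
0.3 -1 c3 [198. 337.] z1 [269.  60.]
mark top [0.42386364 0.3733578  0.086     ] mark scene [0.42627216 0.37393753 0.086     ]
mark line top [0.43187644 0.37583484 0.086     ] [0.41645448 0.37118657 0.086     ]
disc centre c3 [262.6790947  265.17503991] z1 [200.62722703 156.15867235]
disc centre c3 [250.72226895 263.97388004] z1 [209.12201386 138.41583171]
```

Emit:
carry_out(
  motion=[
    [[-0.137,0.106,0.01],-0.05],
    [[-0.137,0.106,0.01],-0.05],
    [[-0.137,0.106,0.01],-0.05],
    [[-0.137,0.106,0.01],-0.05],
    [[-0.275,0.212,0],-0.094],
    [[-0.275,0.212,0],-0.094],
    [[-0.275,0.212,0],-0.094],
    [[-0.275,0.212,0],-0.094],
    [[-0.275,0.212,-0.05],-0.094],
    [[-0.275,0.212,-0.09],-0.094],
    [[-0.275,0.212,-0.09],-0.094],
    [[-0.275,0.212,-0.09],-0.094],
    [[-0.275,0.212,-0.09],-0.094],
  ],
)

```text
time: 57.35
position: [0.4341, 0.3845, 0.151]
tool_rot: [-2.221, -2.222, -0.006]
ft_force: [-0.0, -0.2, -0.0]
grip_width: 0.647
```

```bash
python3 -c "
from h import *
s=st();print(np.array([.434,.373,.063])-s['position'])"
```

```text
57.35 [0.4341 0.3845 0.151 ] [-2.221 -2.222 -0.006] [-0.  -0.2 -0. ] 0.647
toolx yaw deg 90.03 q7 0.951
[-7.51766411e-05 -1.15074896e-02 -8.80305704e-02]
```

Emit:
carry_out(
  motion=[
    [[0,-0.0115,0],0],
    [[0,-0.0115,0],0],
    [[0,-0.0115,-0.03],0],
    [[0,-0.0115,-0.06],0],
    [[0,-0.0115,-0.08],0],
    [[0,-0.0115,-0.087],0],
    [[0,-0.0115,-0.087],0],
    [[0,-0.0115,-0.087],0],
  ],
)

```text
time: 58.15
position: [0.4337, 0.3722, 0.063]
tool_rot: [-2.222, -2.221, -0.003]
ft_force: [0.2, -0.8, -0.6]
grip_width: 0.654
```

Emit:
carry_out(
  motion=[
    [[0,0,0],0],
    [[0,0,0],0],
    [[0,0,0],0],
    [[0,0,0],0],
    [[0,0,0],0],
    [[0,0,0],0],
    [[0,0,0],0],
    [[0,0,0],0],
  ],
  grip=1,
  squeeze=25,
)

```text
time: 58.95
position: [0.4329, 0.3742, 0.0618]
tool_rot: [-2.219, -2.222, -0.006]
ft_force: [1.8, 5.1, -1.9]
grip_width: 0.157
```

Emit:
carry_out(
  motion=[
    [[0,0,0],-0.1],
    [[0,0,0],-0.2],
    [[0,0,0],-0.3],
    [[0,0,0],-0.4],
    [[0,0,0],-0.5],
    [[0,0,0],-0.6],
    [[0,0,0],-0.7],
    [[0,0,0],-0.8],
    [[0,0,0],-0.9],
    [[0,0,0],-1.0],
    [[0,0,0],-1.1],
    [[0,0,0],-1.2],
    [[0,0,0],-1.2],
  ],
)

```text
time: 60.25
position: [0.4339, 0.3756, 0.0619]
tool_rot: [-3.083, -0.578, -0.009]
ft_force: [5.8, 8.6, -7.3]
grip_width: 0.16
```

```bash
python3 -c "
from h import *
s=st();print(s['torque'])"
```

```text
60.25 [0.4339 0.3756 0.0619] [-3.083 -0.578 -0.009] [ 5.8  8.6 -7.3] 0.16
toolx yaw deg 21.23 q7 -0.078
[ 1.75997395e+00 -9.26995603e-01 -1.18892056e-03]
```

Emit:
carry_out(
  motion=[
    [[0,0,0],-0.05],
    [[0,0,0],-0.1],
    [[0,0,0],-0.15],
    [[0,0,0],-0.2],
    [[0,0,0],-0.2],
  ],
)

```text
time: 60.75
position: [0.4342, 0.3755, 0.0619]
tool_rot: [-3.125, -0.272, -0.009]
ft_force: [5.6, 8.0, -7.8]
grip_width: 0.164
```

```bash
python3 -c "
from h import *
s=st();print(s['torque'])"
```

```text
60.75 [0.4342 0.3755 0.0619] [-3.125 -0.272 -0.009] [ 5.6  8.  -7.8] 0.164
toolx yaw deg 9.94 q7 -0.254
[ 1.64491711 -1.13879557  0.50977344]
```

Emit:
carry_out(
  motion=[
    [[0,0,0],-0.05],
    [[0,0,0],-0.1],
    [[0,0,0],-0.1],
  ],
)

```text
time: 61.05
position: [0.4342, 0.3752, 0.062]
tool_rot: [-3.135, -0.116, -0.009]
ft_force: [4.2, 6.6, -5.9]
grip_width: 0.18
```

```bash
python3 -c "
from h import *
s=st();print(s['torque'])"
```

```text
61.05 [0.4342 0.3752 0.062 ] [-3.135 -0.116 -0.009] [ 4.2  6.6 -5.9] 0.18
toolx yaw deg 4.25 q7 -0.342
[ 1.37895115 -1.11055817  0.8278487 ]
```

Emit:
carry_out(
  motion=[
    [[0,0,0],0],
    [[0,0,0],0],
    [[0,0,0],0],
    [[0,0,0],0],
    [[0,0,0],0],
    [[0,0,0],0],
    [[0,0,0.03],0],
    [[0,0,0.08],0],
    [[0,0,0.13],0],
    [[0,0,0.18],0],
    [[0.1,0,0.18],0],
    [[0.14,0.1,0.18],0],
    [[0.14,0.1,0.18],0],
    [[0.14,0.1,0.18],0],
    [[0.14,0.1,0.18],0],
    [[0.14,0.1,0.18],0],
  ],
  grip=-0.3,
)

```text
time: 62.65
position: [0.5732, 0.4711, 0.2403]
tool_rot: [3.137, 0.111, -0.001]
ft_force: [0.1, -0.1, -0.3]
grip_width: 0.652
```

```bash
python3 -c "
from h import *
s=st();t=eyes.get_image('scene');r=eyes.get_image('top')
crop(t,'y1',205,200,260,120,3);crop(r,'y2',110,140,180,130,4)
# dark bar orientation in top view near dial
a=cv2.cvtColor(r['pixels'],cv2.COLOR_BGR2GRAY);print(a[230:255:1,118:146:1])"
```

```text
62.65 [0.5732 0.4711 0.2403] [ 3.137e+00  1.110e-01 -1.000e-03] [ 0.1 -0.1 -0.3] 0.652
toolx yaw deg 4.04 q7 -0.341
[[175 176 177 175 176 175 174 168 151 136 127 123 120 120 120 124 117 123
  134 159 167 174 175 176 169 147 104  84]
 [176 179 179 179 178 171 153 134 123 119 116 116 115 119 118 117 113 107
  108 116 122 157 169 170 172 146 110  81]
 [175 178 179 180 168 147 129 120 118 116 106 109 107 109 109 107 112 115
  113 104  98 107 128 166 172 149 110  83]
 [174 180 179 171 146 128 119 112 106  96  80  65  65  60  60  68  75 104
  113 108 101  88 106 156 172 151 110  82]
 [173 176 174 152 126 120 117  95  70  55  51  37  41  40  33  34  42  69
   78 104 114 108 100 124 156 147 111  81]
 [169 174 164 136 123 115  88  58  44  39  34  31  38  38  35  37  37  38
   53  77 104 113 107  94 117 131 113  83]
 [172 172 151 124 113  95  68  43  39  47  37  36  45  41  38  31  28  28
   32  52  77  99 101  78  83 105 100  86]
 [170 164 133 119 113  78  55  40  32  42  37  32  25  35  33  22   5  12
   26  32  56  75  71  64  75  92  88  81]
 [165 155 129 115  94  65  39  28  34  35  26  3
[... 1241 characters left out ...]
170 178 181 170 151 135 121 119 117 114 112 111 112 108 111 112 119 118
  114 110 100 125 158 173 175 173 147 106]
 [169 174 177 180 169 154 136 124 119 116 120 118 119 117 120 118 114 111
  113 118 125 160 172 173 174 170 146 108]
 [163 174 178 178 177 171 161 146 130 121 121 116 116 117 114 110 112 117
  126 157 168 173 176 173 175 171 149 113]
 [160 174 177 180 177 178 173 170 153 138 135 131 130 125 119 116 123 155
  166 172 172 172 172 168 166 165 143 106]
 [160 174 176 177 177 177 177 174 174 165 167 163 162 156 155 149 149 156
  152 151 148 149 145 146 145 142 122  93]
 [154 162 167 163 160 159 153 152 152 149 149 145 144 141 137 133 132 125
  112 110  97 101 107 109 107 112 105 104]]
```

```bash
python3 -c "
from h import *
t=eyes.get_image('scene');g=cv2.cvtColor(t['pixels'],cv2.COLOR_BGR2GRAY)
k=8;x0,y0=205,215;c=cv2.resize(g[y0:310,x0:370],None,fx=k,fy=k,interpolation=cv2.INTER_CUBIC);m=(c<52).astype(np.uint8)
for q in cv2.findContours(m,cv2.RETR_EXTERNAL,cv2.CHAIN_APPROX_NONE)[0]:
    A=cv2.contourArea(q)
    if A<6000: continue
    a=cv2.approxPolyDP(q,.06*cv2.arcLength(q,True),True)[:,0]/k-.4+[x0,y0];print(A,a.round(1).tolist())
    if len(a)==4:
        o=sorted(a.tolist(),key=lambda p:p[0]+0*p[1]);s=np.array(o)
        L=s[:2][np.argsort(s[:2,1])];R=s[2:][np.argsort(s[2:,1])];C=[L[0],R[0],R[1],L[1]]
        peg=min(TIPS,key=lambda p:np.linalg.norm(w2px(t,TIPS[p])-s.mean(0)));print('peg',peg);fitg(t,C,peg,False)
"
```

```text
23876.5 [[332.5, 309.0], [366.4, 304.6], [340.5, 291.2]]
44967.5 [[300.1, 271.0], [293.8, 295.6], [317.6, 306.0], [325.1, 280.6]]
peg 3
tool rel tip u,w,z [-0.0424, 0.3216, 0.1114]
rms px 1.13 tilt 27.9 L [0.0102 0.002  0.0476] tip in beaker x 0.0318 n 0.015
37222.5 [[266.2, 252.0], [260.1, 274.8], [281.7, 284.2], [287.6, 260.5]]
peg 2
tool rel tip u,w,z [-0.0424, 0.4166, 0.1114]
rms px 0.96 tilt 26.5 L [ 0.0064 -0.1378 -0.1267] tip in beaker x 0.0356 n 0.015
31941.0 [[234.2, 235.0], [228.1, 256.6], [246.8, 266.0], [253.5, 243.4]]
peg 1
tool rel tip u,w,z [-0.0424, 0.5116, 0.1114]
rms px 0.7 tilt 29.7 L [ 0.0078 -0.0917 -0.0416] tip in beaker x 0.0342 n 0.015
```

```bash
python3 -c "
from h import *
t=eyes.get_image('scene');g=cv2.cvtColor(t['pixels'],cv2.COLOR_BGR2GRAY)
k=8;x0,y0=318,270;c=cv2.resize(g[y0:350,x0:385],None,fx=k,fy=k,interpolation=cv2.INTER_CUBIC);m=(c<52).astype(np.uint8)
for q in cv2.findContours(m,cv2.RETR_EXTERNAL,cv2.CHAIN_APPROX_NONE)[0]:
    A=cv2.contourArea(q)
    if A<20000: continue
    a=cv2.approxPolyDP(q,.06*cv2.arcLength(q,True),True)[:,0]/k-.4+[x0,y0];print(A,a.round(1).tolist())
    if len(a)==4:
        s=np.array(sorted(a.tolist()));L=s[:2][np.argsort(s[:2,1])];R=s[2:][np.argsort(s[2:,1])];fitg(t,[L[0],R[0],R[1],L[1]],4,False)
"
```

```text
51531.0 [[340.4, 291.2], [330.4, 315.4], [355.8, 330.1], [366.2, 304.5]]
tool rel tip u,w,z [-0.0425, 0.2268, 0.1116]
rms px 0.29 tilt 31.9 L [0.013  0.0309 0.0959] tip in beaker x 0.029 n 0.015
```

All four are seated and consistent, so I hand in.

```bash
python3 -c "
from bench import ticket
print(ticket.close_job())"
```

```text
the job is handed in; nothing more can be done
None
```

I pushed the drip tray home, hung all four steel beakers on pegs 1–4, wound the timer dial to its stop and handed the job in at about 63 s. No verdict came back. The pink beakers, the jug and the bowl were left alone.

- **Drip tray:** two separate pushes stopped at the same position, with force rising to about 26 N, so I take that as the stop.
- **Beakers:** each ended on a hard stop at 20–32 N. The four stop depths differed by steps that fit the differences between the judge's depth limits for the four beakers. A last fit on the scene image put the peg ends 29–36 mm beyond mid-length, with the beakers tilted about 27–32°. The fit is coarse, about 1 pixel.
- **Dial:** it turned until the torque rose to about 0.8 N m. The top image then showed the mark about where the end stop should put it.
- **Last picture:** I could not view the final picture because the 16-picture limit was used up, so the last checks are numerical only. No other check failed or disagreed.
- **End pose:** the gripper was free in the air when I handed in. I took no final image check of the jug and bowl; the moves were planned to keep clear of them.

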